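# Raise the curing rack and load it from the bar magazine

## Task

Make the curing rack ready and load it: press the mast's snap button flush and raise the blue sleeve to its next hole, so that the button springs out and locks it there. Then take every green bar from the magazine, always the lowest one out through the gate (the orange pusher starts it), and hang each by its slot on a steel peg of its own, leaving the follower weight in the magazine. When all the bars hang, hang the red tag by its slot on the red peg to mark the rack as loaded, and leave the coil, the bin and the bottle where they are.

Things in the scene. Friction and masses are not known exactly. Their poses are not given: they have to be found in the camera images.
- rack: Curing rack, fixed. Origin on the bench under the mast's axis; pegs on its own -x side, snap button on its +x side. Foot plate 190 (x) by 130 by 12 mm, fixed inner tube, and over it a blue sliding sleeve 32 mm square, 160 mm long, whose crossbar (270 mm along y, 24 mm high, face at x = -36 mm, centre 100 mm below the sleeve's top) carries four 8 mm round pegs, 50 mm long, rising at 40 degrees above level towards -x.
- sleeve (a joint): Height of the blue sleeve (m): 0 = locked at its first hole, grows upward. Holes in its +x face 25, 65 and 105 mm below its top: the second is at the button at 0.040, the third at 0.080. Locked, it has 2 mm of play either way. 0.45 kg, 4 N of friction.
- snap (a joint): Press of the brass snap button (m): 0 = out, 9 mm proud of the sleeve's face, sleeve locked; 0.009 = flush. Past 0.007 the sleeve is free, and the button then rides under its wall (about 0.007) until a hole comes to it, where it springs out and locks. Spring 3 N at first, 6 N when flush.
- snap_face (a point): Centre of the button's outer face (13 mm across), 25 mm below the sleeve's top when the sleeve is at 0. It sits on the fixed tube: it does not rise with the sleeve; it moves to the rack's -x when pressed. Pinching the sleeve from above across x at this height presses it flush and holds the sleeve at once.
- sleeve_top (a point): Centre of the top of the sliding sleeve (moves with it); axes as the rack's.
- peg1 (a point): Steel peg 1 (y = -112.5 mm of the rack): the point at its root where the middle of a hung bar's slot comes to lie. In the rack's axes the peg's tip centre is 32 mm to -x and 34 mm above this point. Moves with the sleeve; axes as the rack's.
- peg2 (a point): Steel peg 2 (y = -37.5 mm of the rack): the point at its root where the middle of a hung bar's slot comes to lie. In the rack's axes the peg's tip centre is 32 mm to -x and 34 mm above this point. Moves with the sleeve; axes as the rack's.
- peg3 (a point): Steel peg 3 (y = 37.5 mm of the rack): the point at its root where the middle of a hung bar's slot comes to lie. In the rack's axes the peg's tip centre is 32 mm to -x and 34 mm above this point. Moves with the sleeve; axes as the rack's.
- tagpeg (a point): Red peg (y = +112.5 mm of the rack): same point and shape as the steel pegs.
- chute: Bar magazine, fixed. Origin on the bench under the middle of the stack; gate on its -x side. Floor of the stack 30 mm above the bench, clear and black walls to 70 mm, pocket 134 (x) by 50 mm. The gate, 11.5 mm high, is under the front wall (outer face at x = -72 mm): only the lowest bar can leave, to -x, over the open bench. Base 148 mm long, from y = -30 to +75 mm.
- pusher (a joint): Travel of the orange pusher towards the gate (m), 0 to 0.070. It runs along the magazine's -x; its blade, 6 mm high, pushes the lowest bar out under the gate by about as much as it travels less 3 mm. It springs back home (2 N at 0, 5 N at the end).
- pusher_grip (a point): Grip point on the upright orange pusher handle beside the stack (16 mm along x, 20 mm along y; 31 to 105 mm above the bench), 90 mm above the bench; 58 mm to +y of the stack's middle. Moves with the pusher (at 0 it is level with the stack's middle along x); axes as the magazine's.
- bar1_mid (a point): Centre of green bar 1 (white pad), 130 (x) by 46 by 8 mm, 0.12 kg; x runs towards its slot end, z square to it. 2 or 3 bars are there, lying flat in the magazine one on another (lower number lower), slot end away from the gate. Hung on a peg, x points up.
- bar1_slot (a point): Middle of bar 1's hanging slot, a through opening 30 (x) by 26 (y) mm, 43 mm from the bar's centre along x.
- bar2_mid (a point): Centre of green bar 2 (white pad), 130 (x) by 46 by 8 mm, 0.12 kg; x runs towards its slot end, z square to it. 2 or 3 bars are there, lying flat in the magazine one on another (lower number lower), slot end away from the gate. Hung on a peg, x points up.
- bar2_slot (a point): Middle of bar 2's hanging slot, a through opening 30 (x) by 26 (y) mm, 43 mm from the bar's centre along x.
- bar3_mid (a point): Centre of green bar 3 (white pad), 130 (x) by 46 by 8 mm, 0.12 kg; x runs towards its slot end, z square to it. 2 or 3 bars are there, lying flat in the magazine one on another (lower number lower), slot end away from the gate. Hung on a peg, x points up.
- bar3_slot (a point): Middle of bar 3's hanging slot, a through opening 30 (x) by 26 (y) mm, 43 mm from the bar's centre along x.
- follower_mid (a point): Centre of the dark steel follower weight 110 by 44 by 20 mm, 0.2 kg, lying on top of the stack in the magazine; it sinks as bars are drawn and stays in the magazine.
- tag_mid (a point): Red tag, 110 (x) by 46 (y) by 6 mm, 50 g, lying flat on the bench. This point is its centre; x runs along it towards its slot end. Hung, its x points up.
- tag_slot (a point): Middle of the tag's hanging slot, an opening 30 (x) by 26 (y) mm, 33 mm from the tag's centre along x.
- bin: Bystander: black parts bin 110 by 150 by 60 mm, origin under its centre.
- coil: Bystander: copper coil ring 60 mm across, 26 mm high, origin under its centre.
- flux: Bystander: amber flux bottle 44 mm across, 120 mm high, origin under its centre.

How it is judged (in metres and radians):
On the way, in this order (a step that is already met when the one before it is completed fails the run):
1. the snap button is pressed flush with the sleeve still at its first hole (value of joint snap above 0.007 m and value of joint sleeve below 0.006 m).
2. the sleeve is raised to the second hole and the button has sprung out (value of joint sleeve between 0.034 and 0.046 m and value of joint snap below 0.005 m), for 0.2 s.
3. every bar hangs by its slot on a steel peg of its own (((distance between bar1_slot and peg1 below 0.022 m and angle between bar1_mid's own x axis and vertical below 0.4 rad) or (distance between bar1_slot and peg2 below 0.022 m and angle between bar1_mid's own x axis and vertical below 0.4 rad) or (distance between bar1_slot and peg3 below 0.022 m and angle between bar1_mid's own x axis and vertical below 0.4 rad)) and ((distance between bar2_slot and peg1 below 0.022 m and angle between bar2_mid's own x axis and vertical below 0.4 rad) or (distance between bar2_slot and peg2 below 0.022 m and angle between bar2_mid's own x axis and vertical below 0.4 rad) or (distance between bar2_slot and peg3 below 0.022 m and angle between bar2_mid's own x axis and vertical below 0.4 rad)) and ((distance between bar3_slot and peg1 below 0.022 m and angle between bar3_mid's own x axis and vertical below 0.4 rad) or (distance between bar3_slot and peg2 below 0.022 m and angle between bar3_mid's own x axis and vertical below 0.4 rad) or (distance between bar3_slot and peg3 below 0.022 m and angle between bar3_mid's own x axis and vertical below 0.4 rad)) and distance between bar1_slot and bar2_slot above 0.05 m and distance between each of bar1_slot, bar2_slot and bar3_slot above 0.05 m), for 0.3 s.
4. the red tag hangs by its slot on the red peg (distance between tag_slot and tagpeg below 0.022 m and angle between tag_mid's own x axis and vertical below 0.4 rad), for 0.2 s.
At the end, for the whole second after the job is handed in: Sleeve locked at its second hole (34-46 mm), button out (pressed under 5 mm); each bar hangs slot up (within 0.4 rad), slot's middle within 22 mm of its own steel peg's point, the tag likewise on the red peg; follower weight flat in the magazine (all of step 2 and all of step 3 and all of step 4 and x of follower_mid in the frame of chute between -0.03 and 0.03 m and z of follower_mid in the frame of chute below 0.08 m and angle between follower_mid's own z axis and vertical below 0.2 rad); the robot touches nothing.
It fails at once if the follower weight is taken or knocked out of the magazine (z of follower_mid in the frame of chute above 0.1 m).
It fails at once if the coil, the bin or the flux bottle is pushed more than 25 mm or tipped (distance of any of coil, bin, flux from where it was at the start of the episode above 0.025 m or angle between any of coil, bin, flux's own z axis and vertical above 0.5 rad).
Of bar1, bar2, bar3 only 2 to 3 are there at a start; the rules pass over those that are not, and their reading is None.
At some moment in a run one of tag may be knocked a few centimetres aside while the robot is not near it.
Once in a run the grip may slacken for a moment while it holds something.
It also fails if it takes over 210 s, if anything falls off the work surface, if the arm or the gripper's body presses on something with over 40 N, if the wrist force passes 120 N, or if a joint passes its speed limit or range.

## Robot

A 6-joint arm with a two-finger parallel gripper is mounted at the origin on the work surface. World frame = base frame: x ahead of the robot, y to its left, z up, the work surface at z = 0. Lengths are in mm, angles in rad, forces in N, time in s.
With the tool pointing down it reaches from about 275 to 750 mm from the base axis. Payload 10.2 kg.
Tool frame: the origin (TCP) lies between the finger pads; the fingertips stand 17 mm ahead of it and the grasp point (between the pads) lies 2 mm behind it; z points along the fingers, y is the line along which they close (so a half turn about z gives the same grasp; the last joint's range is limited). The gripper opens to 85 mm and grips with 20 to 120 N. Pads are 22 mm wide; open, the fingers measure 114 mm over their backs; the gripper's body (76 mm by 85 mm) begins 54 mm behind the grasp point. The pads swing forward as they close: fully open they stand 13 mm farther back than shut.
Start: joints at [-1.374, 0.313, 1.498, -0, 1.331, -0.223], TCP at [213.967, -479.426, 248.294] pointing down, gripper open.
Joint ranges: [-2.94, 2.94], [-0.97, 2.17], [0.19, 2.56], [-1.23, 4.37], [0.02, 3.11], [-2.88, 2.88]. Speed limits (rad/s): [2.39, 2.39, 3.01, 3.14, 3.14, 3.14].

## Interface

Orientations are given as a unit quaternion [w, x, y, z].
In Python, from rig import * gives the robot as it stands.
- The arm moves only by the tool step_arm, never from a script. Its argument "commands" is text: rows parted by semicolons, each of 7 numbers parted by spaces: the opening, from 0 (shut) to 1 (fully open), then the shift along the tool's x, y, z in cm, then the turn, a rotation vector about the tool's x, y, z in rad. In form: hand x y z rx ry rz; .... A call has 1 to 20 rows; each row is the pose to reach, as a shift and turn from the pose commanded when the call began, along the tool's axes at that moment; what a row does not reach only later rows make up. A row lasts 1/12 s, in which the tool goes at most 41.7 mm and 7.16 degrees, less where a joint would pass 70% of its speed; a pose out of reach is approached as far as the arm can. A call with a gripper value outside its range is refused whole. The fingers move at their own pace and stop on an object; "newtons" is the grip in N (left out, the last holds). Time passes only in rows, so rows that repeat a pose let the fingers close. It gives the time, the measured TCP pose, the force, the opening and the grip force at its end, in the units of the state.
- sense(): the state, without advancing time (a new reading comes with each control period).
- capture(name): name is "scene" or "side" or "wrist"; returns the picture (384x512x3 uint8, red, green, blue); there is no depth.
- camera_model(name): a dict with "mtx" (3x3 intrinsics, pixels), "k1" (the pictures are not rectified: a ray, as slopes to the right and down, at radius r is drawn at 1 + k1 r^2 times it, then the intrinsics apply), "eye" and "rotation" of the camera in the world. Camera axes: x right, y down, z forward; pixel columns grow to the right and rows downward; lengths in mm; the calibration is good to about 2 mm. A picture is of the moment at which its call begins: read the wrist's pose just before it. camera_model takes no time and is no camera call; for the wrist camera it gives the pose at the moment of the call.
- finish_job(): hands the job in; it is judged then, once.
Trained networks look in the newest picture that a camera, given by its name, has taken for a name from the list of things; names that differ only in an ending like _2 or _b are one class to them, and where a whole thing is asked for, a point or a joint stands for the part that bears it (a point fixed in the world has none). Each returns a list of dicts, best first, with "score" (0 to 1); they miss things now and then, are a little off and sometimes report something else, mostly with a low value. They report only what shows in the picture. A call takes as long as a camera call.
- search_frame(camera, label): "rect" ([centre column, centre row, width, height] in pixels, round what is visible of it).
- trace(camera, label): "mask" (384x512 bool, what is visible of it) and "rect" ([centre column, centre row, width, height] in pixels, round what is visible of it).
- spot_point(camera, label): "xy" ([column, row] in pixels: a listed point, or the origin of a listed thing).
The state is a dict: "time_s": time; "joints": joint angles; "dq": joint speeds; "tau": joint torques, N m; "eef_pos": TCP position; "ee_rot": TCP orientation; "force": force on the tool from outside, world axes, zero at the start; "wrist_torque": the same for the moment, N m; "grip_width": opening from 0.0 (shut) to 1.0 (fully open); "grip_force": force on a finger pad.
Only numpy, scipy, OpenCV 4.12 (cv2) and the standard library are available. Lean on these libraries where they do the work, as an engineer would, in place of code of your own. Each camera call takes 0.05 s, during which the arm holds its last target. There are 200 camera calls.

## Working session

There is one attempt and no reset: what is moved stays moved. The work goes in short steps, Python scripts to look and compute and a tool call to move; the robot and the scene stay as the last step left them, time stands still between calls to the robot, and variables do not carry over. Pictures are saved under pics/ and viewed, at most 15 in all, crops included, and the job is handed in when it is done.

Besides the shell and the picture viewer there is one more tool, called after "Request:" by a JSON object that holds its "op" and its "data", one argument or row to a line. step_arm: Moves the arm, as the interface text tells. Its arguments: {"type":"object","properties":{"commands":{"type":"string"},"newtons":{"type":"number"}},"required":["commands"]}

```bash
ls; mkdir -p pics
python3 - <<'E'
from rig import *
import cv2
print(sense())
for c in ["scene","side","wrist"]:
    im=capture(c); cv2.imwrite(f"pics/{c}0.png",im[:,:,::-1])
    m=camera_model(c); print(c,m)
a=[cv2.imread(f"pics/{c}0.png") for c in ["scene","side"]]
import numpy as np
cv2.imwrite("pics/both0.png",cv2.resize(np.vstack(a),(800//1,1200))[:600])
E
```

```text
pics
{'time_s': 0.0, 'joints': array([-1.37437722e+00,  3.13447975e-01,  1.49844934e+00, -1.53522052e-05,
        1.33100489e+00, -2.23417219e-01]), 'dq': array([-0.00043185,  0.00067827,  0.00068335, -0.00072687, -0.0014837 ,
        0.00117086]), 'tau': array([ 3.70919706e-04, -4.12268472e+01, -2.59742385e+01, -1.42543554e-04,
        4.12996887e-03,  1.37951935e-05]), 'eef_pos': array([ 213.924658  , -479.17349233,  247.73148626]), 'ee_rot': array([-6.54815726e-04,  9.78047380e-01,  2.08381604e-01,  1.38397603e-06]), 'force': array([-0.21325869, -1.16702475,  0.25771643]), 'wrist_torque': array([-0.00317952, -0.02293248, -0.00810376]), 'grip_force': 0.0, 'grip_width': 1.0029034599808975}
scene {'mtx': array([[484.21563738,   0.        , 260.35573497],
       [  0.        , 484.21563738, 197.651774  ],
       [  0.        ,   0.        ,   1.        ]]), 'k1': 0.005411773356105328, 'eye': array([1261.10846868, -585.45056993, 1172.90223527]), 'rotation': array([-0.31422296,  0.86075447,  0.37824126, -0.1315265 ])}
side {'mtx': array([[448.98820371,   0.        , 258.65830546],
       [  0.        , 448.98820371, 185.54908037],
       [  0.        ,   0.        ,   1.        ]]), 'k1': 0.007255918714620654, 'eye': array([489.49503282, 664.01181465, 841.09692408]), 'rotation': array([ 0.04194344, -0.10508334,  0.92125441, -0.37214051])}
wrist {'mtx': array([[289.95270499,   0.        , 256.49697087],
       [  0.        , 289.95270499, 191.01455002],
       [  0.        ,   0.        ,   1.        ]]), 'k1': -0.045740177490692854, 'eye': array([ 287.91293047, -446.86191898,  373.09032498]), 'rotation': array([ 0.13246329,  0.82868818, -0.53688851, -0.08648757])}
```

View pics/scene0.png

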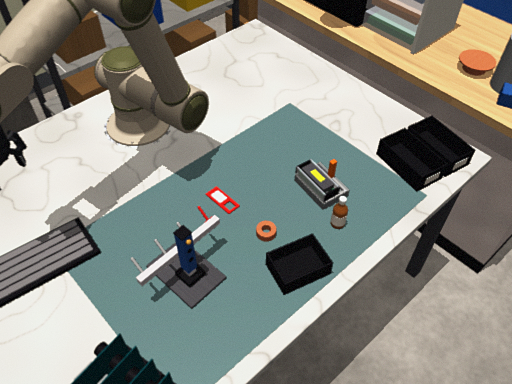

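View pics/side0.png

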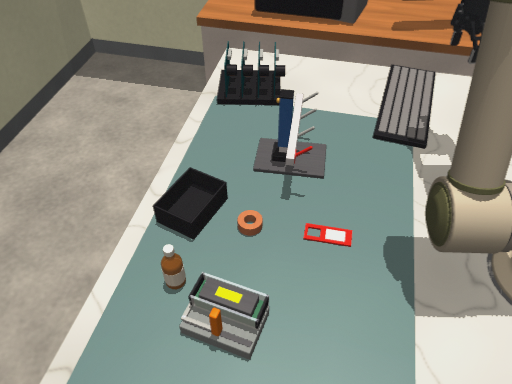

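```bash
cat > h.py <<'E'
from rig import *
import numpy as np, cv2
from scipy.spatial.transform import Rotation as R
from scipy.optimize import least_squares
def rot(q): return R.from_quat([q[1],q[2],q[3],q[0]])
def ray(m,uv):
    K=m["mtx"]; d=np.array([(uv[0]-K[0,2])/K[0,0],(uv[1]-K[1,2])/K[1,1]]); u=d.copy()
    for _ in range(10): u=d/(1+m["k1"]*(u@u))
    v=rot(m["rotation"]).apply([u[0],u[1],1]); return m["eye"],v/np.linalg.norm(v)
def proj(m,P):
    p=rot(m["rotation"]).inv().apply(np.atleast_2d(P)-m["eye"]); u=p[:,:2]/p[:,2:]
    u=u*(1+m["k1"]*(u**2).sum(1,keepdims=True)); K=m["mtx"]
    return u*[K[0,0],K[1,1]]+[K[0,2],K[1,2]]
def atz(m,uv,z):
    e,v=ray(m,uv); return e+v*(z-e[2])/v[2]
def tri(obs):  # [(m,uv)]
    A=np.zeros((3,3));b=np.zeros(3)
    for m,uv in obs:
        e,v=ray(m,uv);P=np.eye(3)-np.outer(v,v);A+=P;b+=P@e
    X=np.linalg.solve(A,b); return X,[np.round(np.linalg.norm(proj(m,X)[0]-uv),1) for m,uv in obs]
def pts(cams,labels):
    out={}
    ms={}
    for c in cams: ms[c]=camera_model(c); capture(c)
    for l in labels:
        for c in cams:
            r=spot_point(c,l)
            if r: out.setdefault(l,{})[c]=(np.array(r[0]["xy"]),r[0]["score"])
    for l,o in out.items():
        g=[(ms[c],o[c][0]) for c in o]
        s={c:(np.round(o[c][0],1).tolist(),round(o[c][1],2)) for c in o}
        print(l,s,np.round(tri(g)[0],1) if len(g)>1 else "",tri(g)[1] if len(g)>1 else "")
    return out,ms
E
python3 - <<'E'
from h import *
pts(["scene","side"],["rack","snap_face","sleeve_top","peg1","peg2","peg3","tagpeg","chute","pusher_grip","follower_mid","tag_mid","tag_slot","bin","coil","flux","bar1_mid","bar2_mid","bar3_mid"])
E
```

```text
rack {'scene': ([189.0, 277.4], 0.63), 'side': ([285.0, 159.2], 0.66)} [ 625.1 -250.5   -8.3] [np.float64(0.3), np.float64(0.3)]
snap_face {'scene': ([313.5, 188.4], 0.72)}  
sleeve_top {'scene': ([178.9, 234.2], 0.69), 'side': ([287.2, 93.5], 0.89)} [ 628.7 -255.5  205.8] [np.float64(0.2), np.float64(0.2)]
peg1 {'scene': ([187.6, 234.2], 0.88), 'side': ([302.0, 122.4], 0.94)} [ 591.9 -220.5  144.1] [np.float64(3.9), np.float64(4.1)]
peg2 {'scene': ([187.6, 234.2], 0.88), 'side': ([302.0, 122.4], 0.94)} [ 591.9 -220.5  144.1] [np.float64(3.9), np.float64(4.1)]
peg3 {'scene': ([187.6, 234.2], 0.88), 'side': ([302.0, 122.4], 0.94)} [ 591.9 -220.5  144.1] [np.float64(3.9), np.float64(4.1)]
tagpeg {'scene': ([207.1, 220.8], 0.85), 'side': ([298.5, 155.8], 0.95)} [ 578.4 -139.9  110.6] [np.float64(1.1), np.float64(1.2)]
chute {'scene': ([316.0, 190.2], 0.65), 'side': ([228.3, 314.1], 0.74)} [6.495e+02 2.417e+02 2.000e-01] [np.float64(0.1), np.float64(0.1)]
pusher_grip {'scene': ([329.9, 165.8], 0.62), 'side': ([213.5, 315.8], 0.55)} [656.3 290.6  82.8] [np.float64(1.2), np.float64(2.1)]
follower_mid {'scene': ([316.2, 174.8], 0.67), 'side': ([231.0, 299.6], 0.94)} [640.3 243.3  64.4] [np.float64(0.1), np.float64(0.2)]
tag_mid {'scene': ([222.4, 198.8], 0.92)}  
tag_slot {'scene': ([230.3, 207.3], 0.55), 'side': ([213.5, 317.2], 0.59)} [591.4 113.8 -75.6] [np.float64(44.3), np.float64(63.4)]
bin {'scene': ([298.1, 267.7], 0.86), 'side': ([192.0, 210.8], 0.64)} [812.2  -6.5  -0.9] [np.float64(0.1), np.float64(0.1)]
coil {'scene': ([268.4, 236.3], 0.69), 'side': ([253.1, 225.0], 0.77)} [664.4   5.   -6.8] [np.float64(3.4), np.float64(4.2)]
flux {'scene': ([337.6, 223.0], 0.87), 'side': ([176.0, 280.0], 0.58)} [782.3 191.8   2.1] [np.float64(0.6), np.float64(0.8)]
bar1_mid {'scene': ([317.3, 176.8], 0.15)}
```

The scene view shows the rack at about (189,270) with the mast's snap button on the far side from the robot. It also shows the tag at (222,200), the magazine at (318,180) with the orange handle at (333,167), and the coil, bin and bottle. In the side view the tag's slot end (314,232) points to +x, away from the robot.

Run:
```python
from h import *
ms={c:camera_model(c) for c in ["scene","side","wrist"]}
s=sense();Rt=rot(s["ee_rot"]);m=ms["wrist"]
print("cam in tool",Rt.inv().apply(m["eye"]-s["eef_pos"]),(Rt.inv()*rot(m["rotation"])).as_matrix().round(3).tolist(), Rt.as_matrix().round(3).tolist())
for c in ["scene","side"]:
    capture(c)
    for l in ["peg1","tag_mid","tag_slot","snap_face"]:
        print(c,l,[(np.round(r["xy"],1).tolist(),round(r["score"],2)) for r in spot_point(c,l)])
    for l in ["tag_mid","pusher_grip","chute"]:
        t=trace(c,l)
        if t:
            cn=max(cv2.findContours(t[0]["mask"].astype(np.uint8),0,2)[0],key=cv2.contourArea)
            b=cv2.boxPoints(cv2.minAreaRect(cn)); print(c,l,t[0]["score"],b.round(1).tolist())
            if l=="tag_mid": print([atz(ms[c],p,3).round(0).tolist() for p in b])
```

```text
cam in tool [  80.79126293    0.45802337 -125.1751329 ] [[0.001, -0.95, -0.313], [1.0, 0.001, 0.0], [0.0, -0.313, 0.95]] [[0.913, 0.408, 0.0], [0.408, -0.913, -0.0], [-0.0, 0.0, -1.0]]
scene peg1 [([165.6, 254.3], 0.92), ([189.2, 235.3], 0.77), ([140.9, 269.2], 0.63)]
scene tag_mid [([222.5, 199.8], 0.66)]
scene tag_slot [([232.4, 204.9], 0.69), ([315.1, 188.7], 0.47)]
scene snap_face [([185.6, 244.0], 0.38)]
scene tag_mid 0.72 [[205.3000030517578, 194.0], [214.3000030517578, 183.39999389648438], [239.6999969482422, 205.1999969482422], [230.6999969482422, 215.6999969482422]]
[[426.0, -31.0, 3.0], [411.0, 18.0, 3.0], [533.0, 19.0, 3.0], [546.0, -29.0, 3.0]]
scene pusher_grip 0.71 [[325.8999938964844, 202.0], [328.6000061035156, 158.6999969482422], [347.8999938964844, 159.8000030517578], [345.29998779296875, 203.1999969482422]]
scene chute 0.64 [[289.8999938964844, 168.1999969482422], [331.3999938964844, 150.39999389648438], [351.20001220703125, 196.39999389648438], [309.6000061035156, 214.1999969482422]]
side peg1 [([299.9, 140.7], 0.73), ([303.3, 123.0], 0.71), ([304.4, 103.6], 0.63), ([282.4, 155.7], 0.54)]
side tag_mid [([327.6, 235.8], 0.81), ([210.3, 296.2], 0.65)]
side tag_slot [([313.2, 231.2], 0.81), ([192.1, 208.4], 0.5)]
side snap_face [([299.2, 139.4], 0.41)]
side tag_mid 0.86 [[302.70001220703125, 238.8000030517578], [305.29998779296875, 222.5], [352.3999938964844, 230.0], [349.79998779296875, 246.3000030517578]]
[[532.0, 20.0, 3.0], [534.0, -30.0, 3.0], [421.0, -32.0, 3.0], [423.0, 17.0, 3.0]]
side pusher_grip 0.86 [[180.10000610351562, 319.20001220703125], [190.0, 297.29998779296875], [228.0, 314.3999938964844], [218.10000610351562, 336.3999938964844]]
```

Run:
```python
from h import *
a=camera_model("scene");b=camera_model("side")
P=[tri([(a,np.array(u)),(b,np.array(v))]) for u,v in [((140.9,269.2),(304.4,103.6)),((165.6,254.3),(303.3,123.)),((189.2,235.3),(299.9,140.7)),((207.1,220.8),(298.5,155.8))]]
for p in P: print(p)
Q=np.array([p[0] for p in P]); d=Q[3]-Q[0]; print(d,np.arctan2(-d[0],d[1]))
```

```text
(array([ 592.77103928, -358.43078348,  111.26726569]), [np.float64(1.3), np.float64(1.2)])
(array([ 586.71165176, -284.04674815,   99.7882224 ]), [np.float64(0.2), np.float64(0.2)])
(array([ 583.21504186, -203.46088153,  105.72105665]), [np.float64(0.3), np.float64(0.4)])
(array([ 578.37991541, -139.86254173,  110.5942063 ]), [np.float64(1.1), np.float64(1.2)])
[-14.39112387 218.56824175  -0.67305939] 0.06574780147684998
```

```bash
cat >> h.py <<'E'
def ori(psi,tilt=0):
    c,s=np.cos(psi),np.sin(psi)
    return R.from_matrix([[c,s,0],[s,-c,0],[0,0,-1]])*R.from_rotvec([0,tilt,0])
def go(p,psi,tilt=0,start=None):
    s=sense(); p0,R0=(s["eef_pos"],rot(s["ee_rot"])) if start is None else (np.array(start[0],float),ori(*start[1]))
    print("shift cm",(R0.inv().apply(np.array(p)-p0)/10).round(2),"rot",(R0.inv()*ori(psi,tilt)).as_rotvec().round(3),"rows",round(np.linalg.norm(np.array(p)-p0)/41.7,1),round(np.degrees((R0.inv()*ori(psi,tilt)).magnitude())/7.16,1))
def where():
    s=sense(); M=rot(s["ee_rot"]).as_matrix()
    print("t",round(s["time_s"],1),"tcp",s["eef_pos"].round(1),"x",M[:,0].round(3),"z",M[:,2].round(3),"F",s["force"].round(1),"w",round(s["grip_width"],3),"gf",round(s["grip_force"],1),"j",s["joints"].round(2))
E
python3 - <<'E'
from h import *
go([600,-240,340],1.637)
E
```

```text
shift cm [45.01 -6.13 -9.17] rot [-0.     0.    -1.217] rows 11.1 9.7
```

Request:
{"op": "step_arm", "data": {
  "commands": "1 0 0 -9.2 0 0 0; 1 0 0 -9.2 0 0 0;1 0 0 -9.2 0 0 0;1 45 -6.1 -9.2 0 0 -1.217;1 45 -6.1 -9.2 0 0 -1.217;1 45 -6.1 -9.2 0 0 -1.217;1 45 -6.1 -9.2 0 0 -1.217;1 45 -6.1 -9.2 0 0 -1.217;1 45 -6.1 -9.2 0 0 -1.217;1 45 -6.1 -9.2 0 0 -1.217;1 45 -6.1 -9.2 0 0 -1.217;1 45 -6.1 -9.2 0 0 -1.217;1 45 -6.1 -9.2 0 0 -1.217;1 45 -6.1 -9.2 0 0 -1.217;1 45 -6.1 -9.2 0 0 -1.217;1 45 -6.1 -9.2 0 0 -1.217;1 45 -6.1 -9.2 0 0 -1.217;1 45 -6.1 -9.2 0 0 -1.217;1 45 -6.1 -9.2 0 0 -1.217;1 45 -6.1 -9.2 0 0 -1.217"
}}

```text
time_s: 4.52
eef_pos: [599.4, -241.1, 340.8]
ee_rot: [0.0, 0.684, 0.73, 0.0]
force: [1.3, 0.2, 0.5]
grip_width: 1.0
grip_force: 0.0
```

Run:
```python
from h import *
where()
m=camera_model("wrist");im=capture("wrist");cv2.imwrite("pics/w1.png",cv2.resize(im[:,:,::-1],(768,576)))
for l in ["sleeve_top","snap_face","peg1","tagpeg","rack"]:
    print(l,[(np.round(r["xy"],1).tolist(),round(r["score"],2)) for r in spot_point("wrist",l)])
r=spot_point("wrist","sleeve_top")
if r: print(atz(m,r[0]["xy"],206))
```

```text
t 4.5 tcp [ 599.4 -241.1  340.8] x [-0.065  0.998 -0.   ] z [ 0. -0. -1.] F [1.3 0.2 0.5] w 1.0 gf 0.0 j [-0.56  0.57  0.89 -0.    1.69 -0.63]
sleeve_top [([287.6, 194.8], 0.71)]
snap_face [([311.5, 185.0], 0.36)]
peg1 [([249.9, 248.1], 0.83), ([247.5, 138.6], 0.77), ([250.2, 200.5], 0.58)]
tagpeg [([244.8, 74.1], 0.63)]
rack [([272.9, 151.9], 0.69)]
[ 630.20037779 -248.4286062   206.        ]
```

View pics/w1.png

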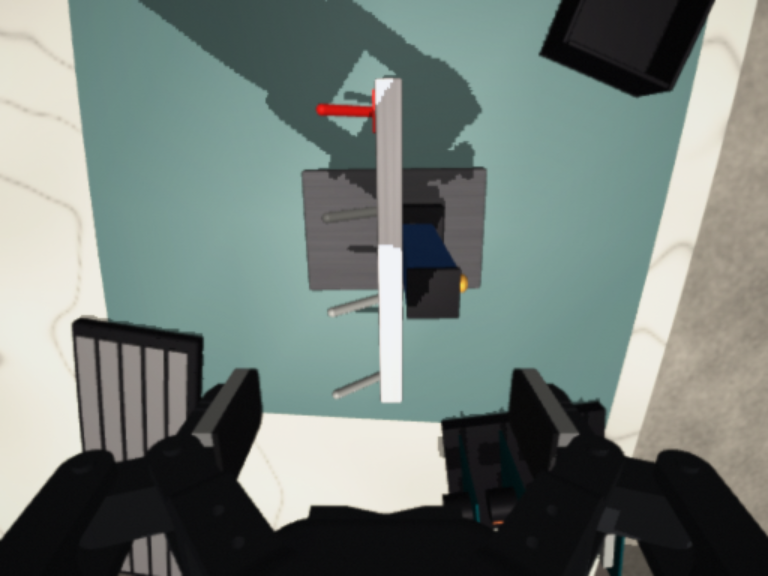

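The wrist view shows the sleeve top centred at about (432,293) in the enlarged picture, the button on its +x side at (462,284), and the crossbar running from (389,78) to (391,402).

Run:
```python
from h import *
m=camera_model("wrist")
a=atz(m,np.array([389,78])/1.5,118);b=atz(m,np.array([391,402])/1.5,118);print(a,b,np.arctan2(-(a-b)[0],(a-b)[1]),np.linalg.norm(a-b))
print("top corners",[atz(m,np.array(c)/1.5,206).round(1).tolist() for c in [(404,268),(460,268),(459,318),(408,318)]])
mm=np.array([tri([(m,np.array([432,293])/1.5),(camera_model("scene"),np.array([178.9,234.2])),(camera_model("side"),np.array([287.2,93.5]))])],dtype=object);print(mm)
# 2 wrist + scene button
go([630.5,-249.5,250],1.63);
```

```text
[ 595.37601166 -113.74639977  118.        ] [ 616.3324269  -386.44794234  118.        ] 0.07669669813859234 273.50558067430467
top corners [[612.1, -232.8, 206.0], [646.8, -230.5, 206.0], [650.2, -263.8, 206.0], [617.4, -266.0, 206.0]]
[[[629.3986546845623 -252.43995144116582 205.68969102468355]
  [np.float64(4.8) np.float64(1.4) np.float64(0.7)]]]
shift cm [-1.11  2.99  9.03] rot [ 0.    -0.     0.007] rows 2.3 0.1
```

Run:
```python
from h import *
go([632,-248.5,176],1.645)
```

```text
shift cm [-1.02  3.14 16.43] rot [ 0.    -0.    -0.008] rows 4.0 0.1
```

Request:
{"op": "step_arm", "data": {
  "commands": "1 -1.0 3.15 0 0 0 -0.008;1 -1.0 3.15 0 0 0 -0.008;1 -1.0 3.15 6 0 0 -0.008;1 -1.0 3.15 9 0 0 -0.008;1 -1.0 3.15 12 0 0 -0.008;1 -1.0 3.15 14.5 0 0 -0.008;1 -1.0 3.15 16.4 0 0 -0.008;1 -1.0 3.15 16.4 0 0 -0.008;1 -1.0 3.15 16.4 0 0 -0.008;0.5 -1.0 3.15 16.4 0 0 -0.008;0.5 -1.0 3.15 16.4 0 0 -0.008;0.5 -1.0 3.15 16.4 0 0 -0.008;0.2 -1.0 3.15 16.4 0 0 -0.008;0.2 -1.0 3.15 16.4 0 0 -0.008;0.2 -1.0 3.15 16.4 0 0 -0.008;0.2 -1.0 3.15 16.4 0 0 -0.008;0.2 -1.0 3.15 16.4 0 0 -0.008;0.2 -1.0 3.15 16.4 0 0 -0.008",
  "newtons": 50
}}

```text
time_s: 6.37
eef_pos: [630.0, -248.6, 177.3]
ee_rot: [-0.002, 0.681, 0.733, -0.002]
force: [-18.8, 0.9, 7.7]
grip_width: 0.368
grip_force: 56.6
```

Run:
```python
from h import *
where()
im=capture("scene");cv2.imwrite("pics/s2.png",cv2.resize(im[200:300,120:260,::-1],(784,560),interpolation=cv2.INTER_CUBIC))
```

```text
t 6.4 tcp [ 630.  -248.6  177.3] x [-0.073  0.997  0.001] z [-0.005  0.    -1.   ] F [-18.8   0.9   7.7] w 0.368 gf 56.6 j [-0.55  0.71  1.06 -0.    1.37 -0.62]
```

View pics/s2.png

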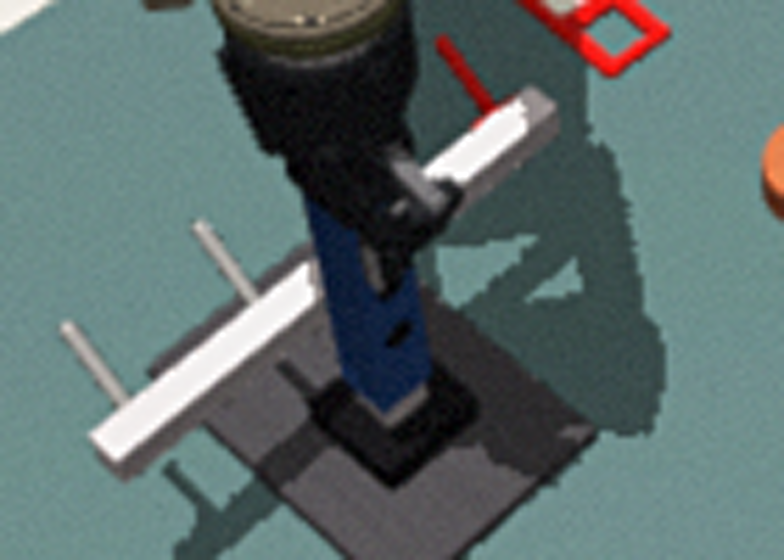

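The pads have closed on the mast at 31 mm width, so the button is flush. I'll lift now.

Request:
{"op": "step_arm", "data": {
  "commands": "0.2 0 -0.2 0 0 0 0;0.2 0 -0.2 -0.5 0 0 0;0.2 0 -0.2 -1 0 0 0;0.2 0 -0.2 -1.5 0 0 0;0.2 0 -0.2 -2 0 0 0;0.2 0 -0.2 -2.5 0 0 0;0.2 0 -0.2 -3 0 0 0;0.2 0 -0.2 -3.4 0 0 0;0.2 0 -0.2 -3.6 0 0 0;0.2 0 -0.2 -3.7 0 0 0;0.2 0 -0.2 -3.8 0 0 0;0.2 0 -0.2 -3.9 0 0 0;0.2 0 -0.2 -3.95 0 0 0;0.2 0 -0.2 -4.0 0 0 0;0.2 0 -0.2 -4.05 0 0 0;0.2 0 -0.2 -4.1 0 0 0;0.2 0 -0.2 -4.1 0 0 0"
}}

```text
time_s: 7.83
eef_pos: [629.8, -248.5, 217.3]
ee_rot: [-0.0, 0.681, 0.733, -0.0]
force: [-2.5, -4.3, -9.9]
grip_width: 0.368
grip_force: 55.0
```

Run:
```python
from h import *
where()
im=capture("scene");cv2.imwrite("pics/s3.png",cv2.resize(im[200:300,120:260,::-1],(784,560),interpolation=cv2.INTER_CUBIC))
```

```text
t 7.8 tcp [ 629.8 -248.5  217.3] x [-0.074  0.997 -0.   ] z [-0.001 -0.    -1.   ] F [-2.5 -4.3 -9.9] w 0.368 gf 55.0 j [-0.55  0.68  1.01 -0.    1.45 -0.62]
```

View pics/s3.png

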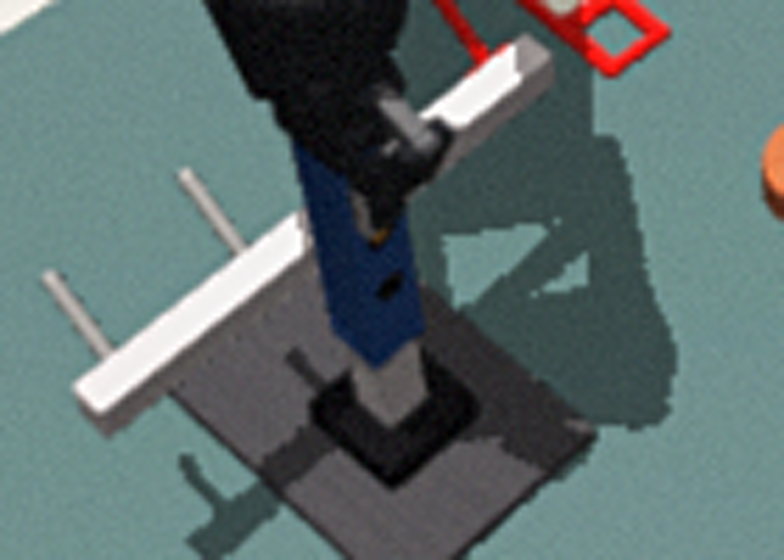

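Request:
{"op": "step_arm", "data": {
  "commands": "0.2 0 0 -0.05 0 0 0;0.2 0 0 -0.1 0 0 0;0.2 0 0 -0.15 0 0 0;0.2 0 0 -0.2 0 0 0;0.2 0 0 -0.3 0 0 0;0.2 0 0 -0.3 0 0 0"
}}

```text
time_s: 8.38
eef_pos: [629.8, -248.5, 220.9]
ee_rot: [-0.0, 0.681, 0.733, -0.0]
force: [-3.9, -3.6, -8.3]
grip_width: 0.367
grip_force: 55.5
```

Request:
{"op": "step_arm", "data": {
  "commands": "0.2 0 0 0.2 0 0 0;0.2 0 0 0.4 0 0 0;0.2 0 0 0.6 0 0 0;0.2 0 0 0.6 0 0 0"
}}

```text
time_s: 8.72
eef_pos: [629.8, -248.6, 217.9]
ee_rot: [0.001, 0.68, 0.733, -0.0]
force: [-8.2, -1.2, 5.9]
grip_width: 0.371
grip_force: 57.7
```

Request:
{"op": "step_arm", "data": {
  "commands": "0.5 0 0.2 0 0 0 0;0.7 0 0.2 0 0 0 0;1 0 0.2 0 0 0 0;1 0 0.2 0 0 0 0;1 0 0.2 0 0 0 0;1 0 0.2 0 0 0 0;1 0 0.2 -3 0 0 0;1 0 0.2 -6 0 0 0;1 0 0.2 -10 0 0 0;1 0 0.2 -14 0 0 0;1 -1 0.2 -17 0 0 0;1 2 0.2 -17 0 0 0;1 7 0.2 -17 0 0 0;1 7 0.2 -17 0 0 0"
}}

```text
time_s: 9.88
eef_pos: [627.0, -173.8, 385.3]
ee_rot: [0.0, 0.679, 0.734, 0.001]
force: [-0.5, 0.5, 0.6]
grip_width: 0.996
grip_force: 0.0
```

Run:
```python
from h import *
where()
im=capture("scene");a=cv2.resize(im[200:300,120:220,::-1],(400,400),interpolation=cv2.INTER_CUBIC)
m=camera_model("wrist");im=capture("wrist");b=im[:,:,::-1]
c=np.zeros((400,800,3),np.uint8);c[:,:400]=a;c[:384,400:]=b[:,56:456];cv2.imwrite("pics/s4.png",c)
for l in ["sleeve_top","peg1","tagpeg"]:
    print(l,[(np.round(r["xy"],1).tolist(),round(r["score"],2)) for r in spot_point("wrist",l)])
pts(["scene","side"],["sleeve_top","tagpeg","snap_face"])
```

```text
t 9.9 tcp [ 627.  -173.8  385.3] x [-0.078  0.997  0.001] z [ 0.002  0.001 -1.   ] F [-0.5  0.5  0.6] w 0.996 gf 0.0 j [-0.45  0.59  0.74  0.    1.81 -0.53]
sleeve_top [([252.9, 256.1], 0.71)]
peg1 [([229.6, 241.9], 0.91), ([225.2, 283.9], 0.84), ([218.1, 190.2], 0.7)]
tagpeg [([219.2, 132.8], 0.67), ([223.2, 286.3], 0.56)]
sleeve_top {'scene': ([180.3, 224.7], 0.62), 'side': ([286.8, 77.3], 0.63)} [ 634.4 -252.6  250.6] [np.float64(1.2), np.float64(1.2)]
tagpeg {'scene': ([206.2, 208.7], 0.77), 'side': ([298.0, 144.5], 0.89)} [ 577.5 -133.4  154.3] [np.float64(0.5), np.float64(0.5)]
snap_face {'scene': ([188.1, 241.7], 0.56)}
```

View pics/s4.png

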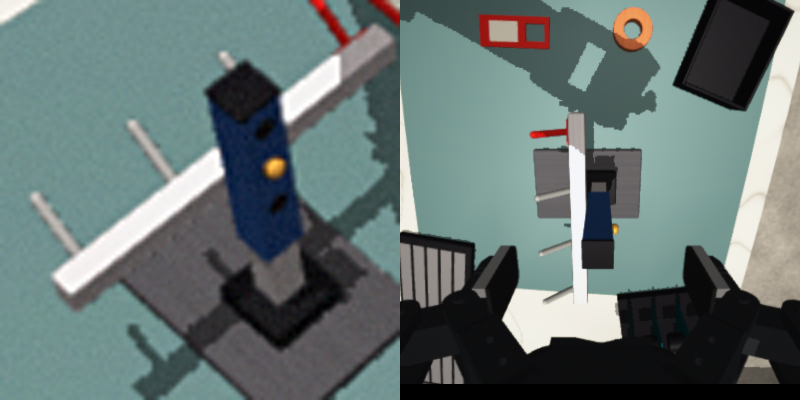

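The button stands out in the middle hole (275,167), so the sleeve is locked. Next, the magazine.

Run:
```python
from h import *
go([600,245,320],0.0)
```

```text
shift cm [42.46  0.43  6.42] rot [-0.     0.     1.644] rows 10.3 13.2
```

Request:
{"op": "step_arm", "data": {
  "commands": "1 42.4 0.4 6.4 0 0 1.644;1 42.4 0.4 6.4 0 0 1.644;1 42.4 0.4 6.4 0 0 1.644;1 42.4 0.4 6.4 0 0 1.644;1 42.4 0.4 6.4 0 0 1.644;1 42.4 0.4 6.4 0 0 1.644;1 42.4 0.4 6.4 0 0 1.644;1 42.4 0.4 6.4 0 0 1.644;1 42.4 0.4 6.4 0 0 1.644;1 42.4 0.4 6.4 0 0 1.644;1 42.4 0.4 6.4 0 0 1.644;1 42.4 0.4 6.4 0 0 1.644;1 42.4 0.4 6.4 0 0 1.644;1 42.4 0.4 6.4 0 0 1.644;1 42.4 0.4 6.4 0 0 1.644;1 42.4 0.4 6.4 0 0 1.644;1 42.4 0.4 6.4 0 0 1.644;1 42.4 0.4 6.4 0 0 1.644"
}}

```text
time_s: 12.03
eef_pos: [599.6, 244.6, 320.3]
ee_rot: [-0.0, 1.0, 0.001, 0.0]
force: [0.3, -0.2, 0.4]
grip_width: 0.998
grip_force: 0.0
```

Run:
```python
from h import *
where()
m=camera_model("wrist");im=capture("wrist");cv2.imwrite("pics/w5.png",cv2.resize(im[:,:,::-1],(768,576)))
for l in ["chute","pusher_grip","follower_mid"]:
    print(l,[(np.round(r["xy"],1).tolist(),round(r["score"],2)) for r in spot_point("wrist",l)])
print(proj(m,[[650,242,0],[656,290,90]]))
```

```text
t 12.0 tcp [599.6 244.6 320.3] x [1.    0.002 0.   ] z [ 0.  0. -1.] F [ 0.3 -0.2  0.4] w 0.998 gf 0.0 j [0.21 0.57 0.93 0.   1.64 1.78]
chute []
pusher_grip [([215.4, 118.4], 0.72)]
follower_mid [([260.3, 121.3], 0.76)]
[[258.21303006 117.35556792]
 [218.47810533 117.44059253]]
```

View pics/w5.png

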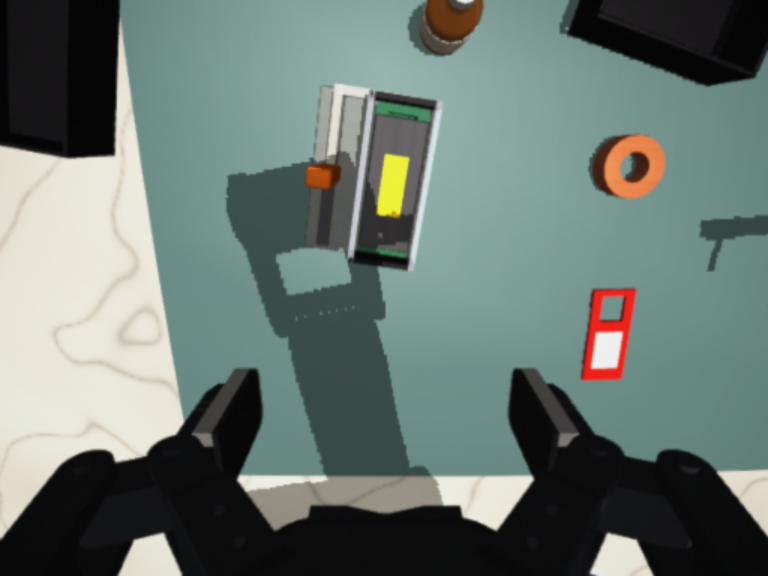

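The magazine's rim corners show at (372,92), (441,101), (410,270) and (349,260), and the handle top at about (323,172). There are green bars under the follower. The tag is now turned slightly, at (609,335).

Run:
```python
from h import *
m=camera_model("wrist")
C=np.array([atz(m,np.array(c)/1.5,70) for c in [(372,92),(441,101),(410,270),(349,260)]]);print(C.round(1))
fm=(C[2]+C[3])/2;bm=(C[0]+C[1])/2;d=bm-fm;print("front",fm,"back",bm,"yaw",np.arctan2(d[1],d[0]),np.linalg.norm(d),"mid",(fm+bm)/2)
for z in (98,105):print("handle",atz(m,np.array([323,174])/1.5,z))
print("pg",atz(m,[215.4,118.4],90),"fol",atz(m,[260.3,121.3],64),"tag",[atz(m,np.array(c)/1.5,3).round(1).tolist() for c in [(593,290),(635,289),(621,379),(582,379),(614,308)]])
```

```text
[[720.5 254.9  70. ]
 [714.  199.5  70. ]
 [572.6 221.7  70. ]
 [581.7 276.3  70. ]]
front [577.16549472 249.00638031  70.        ] back [717.23196891 227.21239007  70.        ] yaw -0.1543597084145764 141.7518790145355 mid [647.19873181 238.10938519  70.        ]
handle [658.20089046 292.62253044  98.        ]
handle [658.65107897 291.65246373 105.        ]
pg [654.88312035 293.76025622  90.        ] fol [649.40311532 239.68039459  64.        ] tag [[531.4, 18.3, 3.0], [532.7, -28.4, 3.0], [421.4, -32.7, 3.0], [421.9, 14.0, 3.0], [510.5, -8.7, 3.0]]
```

Run:
```python
from h import *
go([656.5,294.5,170],1.417);go([656.5,294.5,92],1.417)
```

```text
shift cm [ 5.7  -4.98 15.03] rot [-0.    -0.    -1.416] rows 4.0 11.3
shift cm [ 5.7  -4.98 22.83] rot [-0.    -0.    -1.416] rows 5.8 11.3
```

Request:
{"op": "step_arm", "data": {
  "commands": "1 5.7 -5 10 0 0 1.416;1 5.7 -5 10 0 0 1.416"
}}

```text
time_s: 12.4
eef_pos: [638.4, 278.1, 256.0]
ee_rot: [-0.001, 0.992, -0.127, 0.003]
force: [0.6, -0.7, -1.2]
grip_width: 0.999
grip_force: 0.0
```

Run:
```python
from h import *
where(); go([656.5,294.5,170],1.417)
```

```text
t 12.4 tcp [638.4 278.1 256. ] x [ 0.968 -0.253  0.005] z [ 0.006  0.001 -1.   ] F [ 0.6 -0.7 -1.2] w 0.999 gf 0.0 j [ 0.24  0.71  0.85 -0.    1.57  2.07]
shift cm [ 1.3  -2.02  8.61] rot [ 0.002 -0.006 -1.672] rows 2.1 13.4
```

Request:
{"op": "step_arm", "data": {
  "commands": "1 1.3 -2 4 0 0 -1.672;1 1.3 -2 6 0 0 -1.672;1 1.3 -2 6 0 0 -1.672;1 1.3 -2 6 0 0 -1.672;1 1.3 -2 6 0 0 -1.672;1 1.3 -2 6 0 0 -1.672;1 1.3 -2 6 0 0 -1.672;1 1.3 -2 6 0 0 -1.672;1 1.3 -2 6 0 0 -1.672;1 1.3 -2 6 0 0 -1.672;1 1.3 -2 6 0 0 -1.672;1 1.3 -2 6 0 0 -1.672;1 1.3 -2 6 0 0 -1.672;1 1.3 -2 6 0 0 -1.672;1 1.3 -2 6 0 0 -1.672;1 1.3 -2 6 0 0 -1.672"
}}

```text
time_s: 13.73
eef_pos: [655.0, 294.1, 193.9]
ee_rot: [-0.0, 0.758, 0.652, 0.0]
force: [0.3, -0.4, 0.0]
grip_width: 0.998
grip_force: 0.0
```

Run:
```python
from h import *
where(); go([656.5,294.5,92],1.417)
m=camera_model("wrist");im=capture("wrist");cv2.imwrite("pics/w6.png",im[:,:,::-1])
for l in ["pusher_grip"]:
    r=spot_point("wrist",l);print([(x["xy"],x["score"],atz(m,x["xy"],90)) for x in r])
    t=trace("wrist",l);print([(x["rect"],x["score"]) for x in t])
```

```text
t 13.7 tcp [655.  294.1 193.9] x [0.149 0.989 0.   ] z [-0.  0. -1.] F [ 0.3 -0.4  0. ] w 0.998 gf 0.0 j [0.26 0.8  0.86 0.   1.48 0.41]
shift cm [ 0.06  0.15 10.19] rot [-0.    -0.     0.004] rows 2.4 0.0
[([256.7, 193.2], 0.71, array([656.25698349, 296.85697012,  90.        ]))]
[([290.0, 190.4, 87.0, 43.2], 0.71)]
```

Request:
{"op": "step_arm", "data": {
  "commands": "1 0.1 0.15 4 0 0 0;1 0.1 0.15 8 0 0 0;1 0.1 0.15 10.1 0 0 0;1 0.1 0.15 10.1 0 0 0;0.1 0.1 0.15 10.1 0 0 0;0.1 0.1 0.15 10.1 0 0 0;0.1 0.1 0.15 10.1 0 0 0;0.1 0.1 0.15 10.1 0 0 0;0.1 0.1 0.15 10.1 0 0 0;0.1 0.1 0.15 10.1 0 0 0;0.1 0.1 0.15 10.1 0 0 0;0.1 0.1 0.15 10.1 0 0 0",
  "newtons": 40
}}

```text
time_s: 14.88
eef_pos: [655.4, 295.3, 94.1]
ee_rot: [-0.001, 0.757, 0.653, -0.001]
force: [-9.9, -1.1, 7.5]
grip_width: 0.179
grip_force: 40.9
```

Request:
{"op": "step_arm", "data": {
  "commands": "0.1 0 -0.6 0 0 0 0;0.1 0 -1.2 0 0 0 0;0.1 0 -1.8 0 0 0 0;0.1 0 -2.4 0 0 0 0;0.1 0 -3 0 0 0 0;0.1 0 -3.6 0 0 0 0;0.1 0 -4.2 0 0 0 0;0.1 0 -4.8 0 0 0 0;0.1 0 -5.4 0 0 0 0;0.1 0 -6 0 0 0 0;0.1 0 -6.5 0 0 0 0;0.1 0 -6.9 0 0 0 0;0.1 0 -6.9 0 0 0 0"
}}

```text
time_s: 15.97
eef_pos: [589.5, 305.1, 94.2]
ee_rot: [0.001, 0.757, 0.653, 0.002]
force: [7.2, 0.5, 3.0]
grip_width: 0.18
grip_force: 40.5
```

Request:
{"op": "step_arm", "data": {
  "commands": "0.1 0 1 0 0 0 0;0.1 0 2 0 0 0 0;0.1 0 3 0 0 0 0;0.1 0 4 0 0 0 0;0.1 0 5 0 0 0 0;0.1 0 6 0 0 0 0;0.1 0 6.5 0 0 0 0;0.5 0 6.6 0 0 0 0;0.5 0 6.6 0 0 0 0;1 0 6.6 0 0 0 0;1 0 6.6 0 0 0 0;1 0 6.6 -4 0 0 0;1 0 6.6 -8 0 0 0;1 0 6.6 -10 0 0 0;1 0 6.6 -12 0 0 0"
}}

```text
time_s: 17.22
eef_pos: [653.4, 295.6, 215.5]
ee_rot: [0.0, 0.757, 0.653, 0.001]
force: [-0.2, -0.4, -1.1]
grip_width: 0.998
grip_force: 0.0
```

Run:
```python
from h import *
where()
ex=np.array([.988,-.153,0]);G=np.array([648,239,0])
go(G-120*ex+[0,0,210],-0.154)
```

```text
t 17.2 tcp [653.4 295.6 215.5] x [0.147 0.989 0.001] z [ 0.002  0.001 -1.   ] F [-0.2 -0.4 -1.1] w 0.998 gf 0.0 j [ 0.26  0.79  0.82 -0.    1.52  0.41]
shift cm [ -5.61 -11.7    0.52] rot [ 1.000e-03 -2.000e-03  1.577e+00] rows 3.1 12.6
```

Request:
{"op": "step_arm", "data": {
  "commands": "1 -5.6 -11.7 0 0 0 1.577;1 -5.6 -11.7 0 0 0 1.577;1 -5.6 -11.7 0 0 0 1.577;1 -5.6 -11.7 0 0 0 1.577;1 -5.6 -11.7 0 0 0 1.577;1 -5.6 -11.7 0 0 0 1.577;1 -5.6 -11.7 0 0 0 1.577;1 -5.6 -11.7 0 0 0 1.577;1 -5.6 -11.7 0 0 0 1.577;1 -5.6 -11.7 0 0 0 1.577;1 -5.6 -11.7 0 0 0 1.577;1 -5.6 -11.7 0 0 0 1.577;1 -5.6 -11.7 0 0 0 1.577;1 -5.6 -11.7 0 0 0 1.577;1 -5.6 -11.7 0 0 0 1.577;1 -5.6 -11.7 0 0 0 1.577"
}}

```text
time_s: 18.55
eef_pos: [529.4, 257.3, 212.9]
ee_rot: [0.0, 0.997, -0.076, -0.0]
force: [0.4, -0.2, 0.1]
grip_width: 1.0
grip_force: 0.0
```

Run:
```python
from h import *
where()
m=camera_model("wrist");im=capture("wrist");cv2.imwrite("pics/w7.png",cv2.resize(im[:,:,::-1],(768,576)))
for l in ["bar1_mid","follower_mid"]:
    r=spot_point("wrist",l);print(l,[(x["xy"],x["score"],atz(m,x["xy"],38)) for x in r])
    t=trace("wrist",l);print([(x["rect"],x["score"]) for x in t])
```

```text
t 18.6 tcp [529.4 257.3 212.9] x [ 0.989 -0.151 -0.   ] z [-0. -0. -1.] F [ 0.4 -0.2  0.1] w 1.0 gf 0.0 j [0.25 0.48 1.35 0.   1.31 1.98]
bar1_mid [([259.8, 120.6], 0.8, array([585.36447445, 245.26298642,  38.        ]))]
[([259.9, 159.4, 50.5, 44.9], 0.88)]
follower_mid [([257.2, 54.5], 0.95, array([646.88805056, 238.6477494 ,  38.        ]))]
[([260.6, 60.1, 56.4, 116.6], 0.68)]
```

View pics/w7.png

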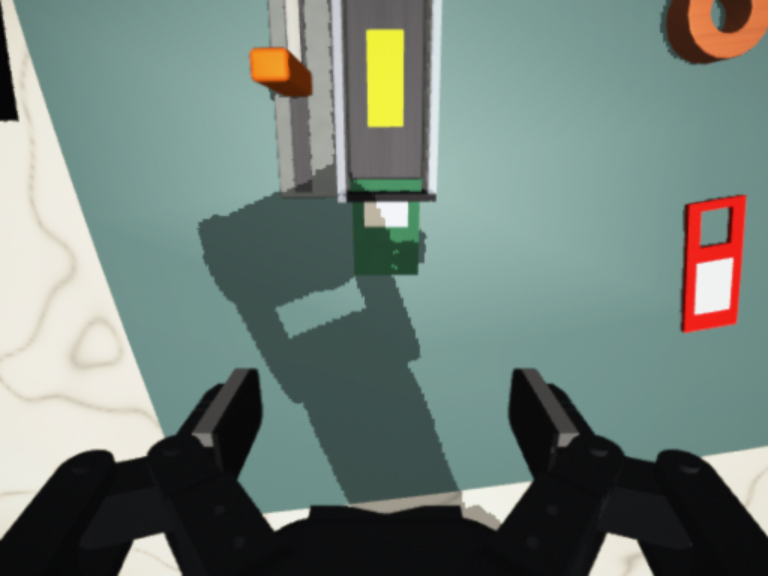

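Bar 1 sticks out through the gate, with its end edge at (353–419,275) and the gate's front wall at row ~200.

Run:
```python
from h import *
m=camera_model("wrist")
e=[atz(m,np.array(c)/1.5,38) for c in [(353,275),(386,275),(419,275)]];print(np.round(e,1))
ex=np.array([.988,-.153,0]);print([(x-[648,239,0])@ex for x in e])
g=e[1]+28*ex; g[2]=38; print(g)
go(g,-0.154)
```

```text
[[524.  281.1  38. ]
 [520.4 257.6  38. ]
 [516.8 234.1  38. ]]
[np.float64(-128.91165883896966), np.float64(-128.87975311583918), np.float64(-128.84328401153437)]
[548.09471721 253.2865995   38.        ]
shift cm [ 1.89  0.11 17.49] rot [0.    0.    0.001] rows 4.2 0.0
```

Request:
{"op": "step_arm", "data": {
  "commands": "1 1.9 0.1 4 0 0 0;1 1.9 0.1 8 0 0 0;1 1.9 0.1 12 0 0 0;1 1.9 0.1 15 0 0 0;1 1.9 0.1 17 0 0 0;1 1.9 0.1 18.2 0 0 0;1 1.9 0.1 18.2 0 0 0;0.3 1.9 0.1 18.2 0 0 0;0.3 1.9 0.1 18.2 0 0 0;0.3 1.9 0.1 18.2 0 0 0;0.3 1.9 0.1 18.2 0 0 0;0.3 1.9 0.1 18.2 0 0 0;0.3 1.9 0.1 18.2 0 0 0;0.3 1.9 0.1 18.2 0 0 0",
  "newtons": 60
}}

```text
time_s: 19.97
eef_pos: [549.1, 253.6, 32.8]
ee_rot: [-0.0, 0.997, -0.077, 0.001]
force: [-1.4, -0.3, 6.3]
grip_width: 0.523
grip_force: 60.4
```

Request:
{"op": "step_arm", "data": {
  "commands": "0.3 -1 0 0 0 0 0;0.3 -2 0 0 0 0 0;0.3 -3 0 0 0 0 0;0.3 -4 0 0 0 0 0;0.3 -5 0 0 0 0 0;0.3 -6 0 0 0 0 0;0.3 -7 0 0 0 0 0;0.3 -8 0 0 0 0 0;0.3 -9 0 0 0 0 0;0.3 -10 0 0 0 0 0;0.3 -10 0 -3 0 0 0;0.3 -10 0 -7 0 0 0;0.3 -10 0 -11 0 0 0;0.3 -10 0 -15 0 0 0;0.3 -10 0 -19 0 0 0;0.3 -10 0 -23 0 0 0;0.3 -10 0 -23 0 0 0"
}}

```text
time_s: 21.38
eef_pos: [450.9, 269.6, 268.6]
ee_rot: [-0.003, 0.997, -0.077, 0.006]
force: [0.7, 1.0, -0.1]
grip_width: 0.518
grip_force: 62.2
```

Run:
```python
from h import *
where()
m=camera_model("wrist");im=capture("wrist");cv2.imwrite("pics/w8.png",cv2.resize(im[:,:,::-1],(768,576)))
for l in ["bar1_mid","bar1_slot"]:
    r=spot_point("wrist",l);print(l,[(x["xy"],x["score"]) for x in r])
```

```text
t 21.4 tcp [450.9 269.6 268.6] x [ 0.988 -0.153  0.012] z [ 0.012  0.004 -1.   ] F [ 0.7  1.  -0.1] w 0.518 gf 62.2 j [0.32 0.29 1.47 0.   1.36 2.04]
bar1_mid [([256.8, 198.5], 0.59)]
bar1_slot []
```

View pics/w8.png

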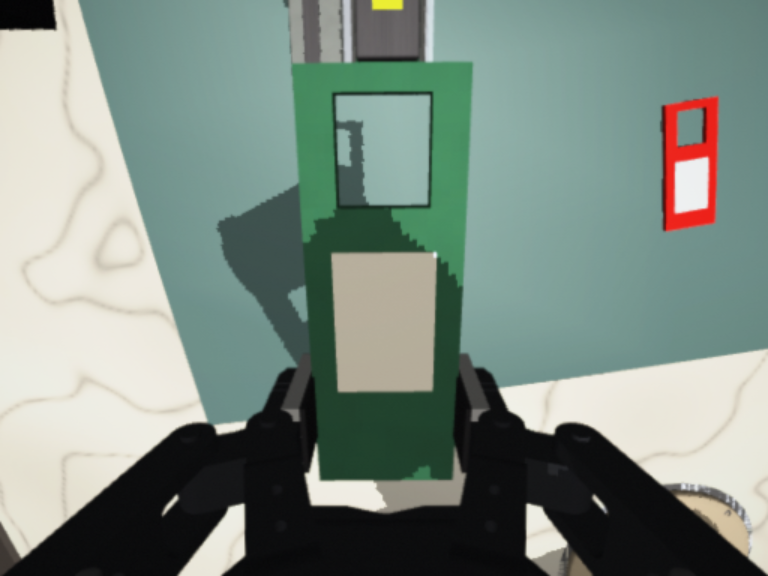

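Bar 1 is held straight, with its slot centred at (383,150) between the fingers. Next I'll work out the poses for the peg.

```bash
cat >> h.py <<'E'
YAW=0.075; RC=np.array([631,-248.5,0]); EX=np.array([np.cos(YAW),np.sin(YAW),0]); EY=np.array([-np.sin(YAW),np.cos(YAW),0])
PEGY={1:-112.5,2:-37.5,3:37.5,4:112.5}
def peg(k,z=150): return RC-42*EX+PEGY[k]*EY+[0,0,z]
PD=-np.cos(np.radians(40))*EX+np.sin(np.radians(40))*np.array([0,0,1])
def hang(k,along,sx=79,sz=-1,tilt=np.radians(50),sy=0):
    S=peg(k)+along*PD; return S-ori(YAW,tilt).apply([sx,sy,sz])
def slot_in_tool(uv,zt):  # pixel -> tool xy at tool plane z=zt
    s=sense();m=camera_model("wrist");Rt=rot(s["ee_rot"]);e,v=ray(m,uv);e=Rt.inv().apply(e-s["eef_pos"]);v=Rt.inv().apply(v);return e+v*(zt-e[2])/v[2]
E
python3 - <<'E'
from h import *
for z in (-5,3): print(slot_in_tool(np.array([383,150])/1.5,z),slot_in_tool(np.array([383,62])/1.5,z),slot_in_tool(np.array([386,480])/1.5,z))
t=np.radians(50)
for a in (100,75,15): print(a,hang(1,a).round(1),hang(3,a).round(1))
go(hang(1,110)+[-40,0,60],YAW,t)
E
```

```text
[79.45948556 -0.32085804 -5.        ] [100.82200663  -0.31986301  -5.        ] [-28.80944947   0.68748376  -5.        ]
[79.35832022 -0.35614166  3.        ] [102.14249429  -0.35508041   3.        ] [-36.11579698   0.71930421   3.        ]
100 [ 471.3 -373.3  153.1] [ 460.  -223.7  153.1]
75 [ 490.4 -371.9  137. ] [ 479.1 -222.3  137. ]
15 [ 536.2 -368.4   98.5] [ 525.  -218.9   98.5]
shift cm [ 7.38 63.87  4.08] rot [ 0.1    0.87  -0.214] rows 15.5 7.2
```

Request:
{"op": "step_arm", "data": {
  "commands": "0.3 0.4 3.2 0.2 0 0.05 -0.01;0.3 1 7 0.4 0.02 0.1 -0.03;0.3 1.5 11 0.6 0.03 0.15 -0.05;0.3 2 15 0.8 0.04 0.2 -0.07;0.3 2.4 19 1 0.05 0.28 -0.09;0.3 2.8 22.5 1.3 0.06 0.36 -0.1;0.3 3.2 26 1.6 0.07 0.44 -0.12;0.3 3.6 29.5 1.9 0.08 0.5 -0.14;0.3 4 33 2.2 0.085 0.57 -0.15;0.3 4.4 36.5 2.4 0.09 0.64 -0.16;0.3 4.8 40 2.6 0.09 0.7 -0.18;0.3 5.2 43.5 2.8 0.095 0.76 -0.19;0.3 5.6 47 3 0.1 0.8 -0.2;0.3 6 50.5 3.2 0.1 0.84 -0.21;0.3 6.4 54 3.5 0.1 0.87 -0.214;0.3 6.8 57.5 3.7 0.1 0.87 -0.214;0.3 7.1 61 3.9 0.1 0.87 -0.214;0.3 7.4 63.9 4.1 0.1 0.87 -0.214;0.3 7.4 63.9 4.1 0.1 0.87 -0.214;0.3 7.4 63.9 4.1 0.1 0.87 -0.214"
}}

```text
time_s: 23.2
eef_pos: [422.9, -379.4, 217.3]
ee_rot: [-0.015, 0.906, 0.031, 0.422]
force: [0.5, 0.1, -1.7]
grip_width: 0.518
grip_force: 62.4
```

Run:
```python
from h import *
where()
im=capture("wrist")
for l in ["bar1_slot","bar1_mid"]:
    r=spot_point("wrist",l);print(l,[(np.round(x["xy"],1),round(x["score"],2),slot_in_tool(x["xy"],-5).round(1)) for x in r])
a=cv2.resize(im[:,:,::-1],(400,300));capture("side");b=cv2.resize(capture("side")[:,:,::-1],(400,300));cv2.imwrite("pics/w9.png",np.hstack([a,b]))
t=np.radians(50);go(hang(1,80),YAW,t);go(hang(1,15),YAW,t)
```

```text
t 23.2 tcp [ 422.9 -379.4  217.3] x [0.642 0.043 0.765] z [ 0.764  0.054 -0.643] F [ 0.5  0.1 -1.7] w 0.518 gf 62.4 j [-1.28  0.31  1.84  1.03  1.05 -0.34]
bar1_slot []
bar1_mid [(array([257.5, 201. ]), 0.77, array([36.3,  0.6, -5. ]))]
shift cm [-2.06  0.46  9.81] rot [-0.002 -0.    -0.001] rows 2.4 0.0
shift cm [-2.06  0.47 16.31] rot [-0.002 -0.    -0.001] rows 3.9 0.0
```

View pics/w9.png

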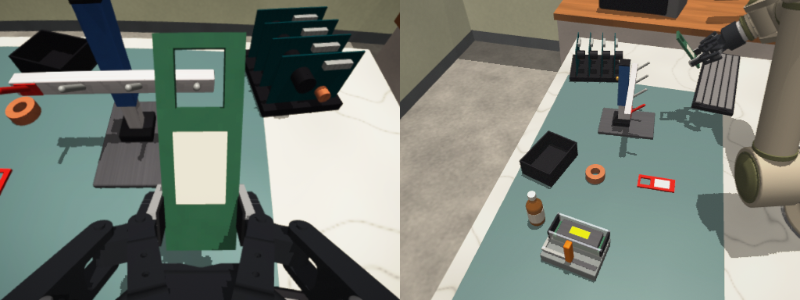

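Looking along the peg, it shows through the slot at about (207,86) in the left half; the slot is centred at (200,78). The arm is clear of the tray and the rack.

Request:
{"op": "step_arm", "data": {
  "commands": "0.3 -1 0.2 3 0 0 0;0.3 -2.1 0.45 6 0 0 0;0.3 -2.1 0.45 8 0 0 0;0.3 -2.1 0.45 9.8 0 0 0;0.3 -2.1 0.45 9.8 0 0 0"
}}

```text
time_s: 23.87
eef_pos: [487.5, -371.1, 138.7]
ee_rot: [-0.018, 0.906, 0.034, 0.422]
force: [0.5, -0.2, -1.7]
grip_width: 0.519
grip_force: 62.4
```

Run:
```python
from h import *
where()
m=camera_model("wrist");im=capture("wrist")
print("tip,root",proj(m,[peg(1)+46.7*PD,peg(1)]).round(1).tolist())
for l in ["peg1"]:
    r=spot_point("wrist",l);print(l,[(np.round(x["xy"],1),round(x["score"],2)) for x in r])
cv2.imwrite("pics/w10.png",cv2.resize(im[40:200,160:360,::-1],(600,480)))
t=np.radians(50);go(hang(1,15),YAW,t)
```

```text
t 23.9 tcp [ 487.5 -371.1  138.7] x [0.641 0.047 0.766] z [ 0.763  0.062 -0.643] F [ 0.5 -0.2 -1.7] w 0.519 gf 62.4 j [-1.14  0.5   1.81  1.17  0.89 -0.46]
tip,root [[258.2, 97.9], [258.2, 97.4]]
peg1 [(array([255.8,  94.8]), 0.85), (array([ 39. , 100.3]), 0.6), (array([146.2,  98.8]), 0.57)]
shift cm [-0.05 -0.04  6.56] rot [-0.002 -0.001  0.   ] rows 1.6 0.0
```

View pics/w10.png

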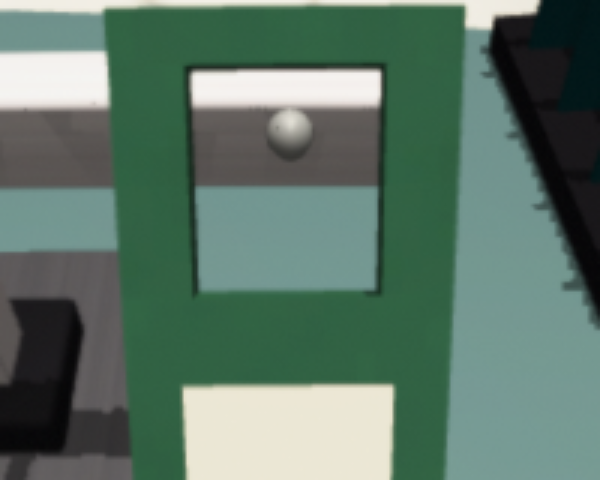

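Run:
```python
from h import *
m=camera_model("wrist")
for z in (155,160,165): print(z,proj(m,[peg(1,z)+46.7*PD,peg(1,z)]).round(1).tolist())
```

```text
155 [[255.4, 92.0], [255.8, 93.0]]
160 [[255.4, 83.8], [255.8, 86.8]]
165 [[255.3, 75.1], [255.8, 80.3]]
```

Request:
{"op": "step_arm", "data": {
  "commands": "0.3 0.7 0 0 0 0 0;0.3 0.7 0 1 0 0 0;0.3 0.7 0 2 0 0 0;0.3 0.7 0 3 0 0 0;0.3 0.7 0 4 0 0 0;0.3 0.7 0 5 0 0 0;0.3 0.7 0 5.5 0 0 0;0.3 0.7 0 6 0 0 0;0.3 0.7 0 6 0 0 0"
}}

```text
time_s: 24.72
eef_pos: [537.1, -369.8, 106.9]
ee_rot: [-0.016, 0.906, 0.034, 0.423]
force: [-0.7, 0.5, -1.6]
grip_width: 0.523
grip_force: 62.4
```

Run:
```python
from h import *
where()
im=capture("wrist");a=im[:,:,::-1][:,56:456];b=capture("side")[60:210,220:420,::-1];b=cv2.resize(b,(400,300))
c=np.zeros((384,800,3),np.uint8);c[:,:400]=a;c[:300,400:]=b;cv2.imwrite("pics/w11.png",c)
```

```text
t 24.7 tcp [ 537.1 -369.8  106.9] x [0.64  0.048 0.767] z [ 0.764  0.058 -0.642] F [-0.7  0.5 -1.6] w 0.523 gf 62.4 j [-1.05  0.6   1.73  1.24  0.82 -0.47]
```

View pics/w11.png

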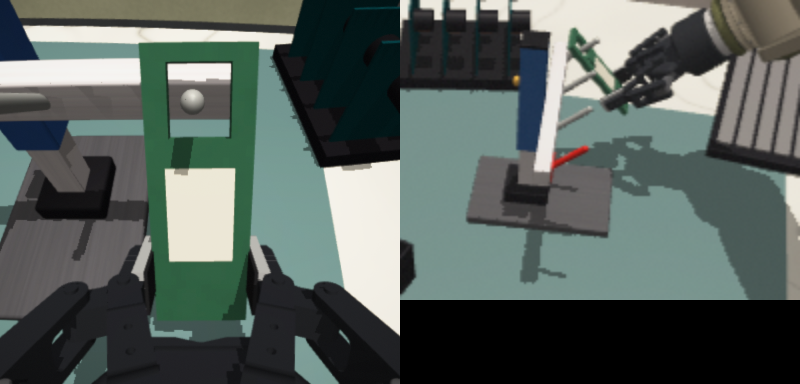

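Through the slot, the peg tip shows at (192,101), with the slot centred at about (199,99). I'll slide on and release.

Request:
{"op": "step_arm", "data": {
  "commands": "0.3 0 -0.2 0.4 0 0 0;0.3 0 -0.2 0.8 0 0 0;0.3 0 -0.2 1.1 0 0 0;0.3 0 -0.2 1.3 0 0 0;0.3 0 -0.2 1.3 0 0 0"
}}

```text
time_s: 25.23
eef_pos: [546.6, -367.5, 99.3]
ee_rot: [-0.016, 0.905, 0.034, 0.423]
force: [-3.0, -0.2, 0.3]
grip_width: 0.523
grip_force: 62.7
```

Request:
{"op": "step_arm", "data": {
  "commands": "0.66 0 0 0 0 0 0;0.66 0 0 0 0 0 0;0.66 0 0 0 0 0 0;0.66 0 0 0 0 0 0;0.66 0 0 0 0 0 0;0.66 0 0 -1 0 0 0;0.66 0 0 -2 0 0 0;0.66 0 0 -4 0 0 0;0.66 0 0 -6 0 0 0;0.66 0 0 -8 0 0 0;0.66 0 0 -10 0 0 0;0.66 0 0 -13 0 0 0;0.66 0 0 -13 0 0 0"
}}

```text
time_s: 26.32
eef_pos: [444.6, -376.5, 186.4]
ee_rot: [-0.013, 0.905, 0.034, 0.423]
force: [0.5, -0.5, 0.2]
grip_width: 0.66
grip_force: 0.0
```

Run:
```python
from h import *
where()
im=capture("wrist");cv2.imwrite("pics/w12.png",im[:,:,::-1])
for l in ["bar1_slot","bar1_mid"]:
    r=spot_point("wrist",l);print(l,[(np.round(x["xy"],1),round(x["score"],2)) for x in r])
m=camera_model("wrist");print("proj peg",proj(m,[peg(1,160)]),"mid",proj(m,[peg(1,160)-[0,0,43]]))
pts(["scene","side"],["bar1_slot","bar1_mid","tag_mid","follower_mid"])
ex=np.array([.988,-.153,0])
go([500,-250,290],1.0,0)
```

```text
t 26.3 tcp [ 444.6 -376.5  186.4] x [0.639 0.05  0.768] z [ 0.766  0.052 -0.641] F [ 0.5 -0.5  0.2] w 0.66 gf 0.0 j [-1.23  0.37  1.84  1.09  0.99 -0.41]
bar1_slot [(array([257. , 105.6]), 0.77)]
bar1_mid [(array([253. , 142.2]), 0.57)]
proj peg [[256.38605325  97.32204543]] mid [[256.40120899 132.78488484]]
bar1_slot {'scene': ([137.9, 264.0], 0.59), 'side': ([301.6, 90.4], 0.57)} [ 602.4 -363.3  150.5] [np.float64(2.2), np.float64(2.0)]
bar1_mid {'scene': ([144.3, 272.8], 0.61), 'side': ([301.2, 124.3], 0.15)} [ 585.9 -343.3   58.6] [np.float64(5.3), np.float64(5.0)]
tag_mid {'scene': ([222.3, 200.3], 0.63), 'side': ([326.8, 232.3], 0.94)} [481.   -9.4   4.2] [np.float64(0.5), np.float64(0.7)]
follower_mid {'scene': ([318.1, 178.7], 0.91), 'side': ([231.2, 300.4], 0.7)} [645.4 241.6  53.7] [np.float64(1.4), np.float64(2.2)]
shift cm [ 12.21 -12.05  -2.13] rot [ 0.403 -0.809 -0.864] rows 4.1 10.0
```

Bar 1 hangs on peg 1. On to bar 2.

Run:
```python
from h import *
s=sense()
go([440,-330,330],YAW,np.radians(50)); go([440,100,330],0.7,0)
go([655.5,295.3,160],1.417,0,start=([440,100,330],(0.7,0)))
```

```text
shift cm [11.06 -4.53 -9.74] rot [-0.    -0.001 -0.   ] rows 3.7 0.0
shift cm [ 13.11 -47.41  -7.27] rot [ 0.273 -0.845 -0.585] rows 11.9 8.5
shift cm [29.06 -1.05 17.  ] rot [ 0.     0.    -0.717] rows 8.1 5.7
```

Request:
{"op": "step_arm", "data": {
  "commands": "1 4 -1.5 -4 0 0 0;1 8 -3 -7.5 0 0 0;1 11 -4.5 -9.7 0 0 0;1 13.1 -47.4 -7.3 0.273 -0.845 -0.585;1 13.1 -47.4 -7.3 0.273 -0.845 -0.585;1 13.1 -47.4 -7.3 0.273 -0.845 -0.585;1 13.1 -47.4 -7.3 0.273 -0.845 -0.585;1 13.1 -47.4 -7.3 0.273 -0.845 -0.585;1 13.1 -47.4 -7.3 0.273 -0.845 -0.585;1 13.1 -47.4 -7.3 0.273 -0.845 -0.585;1 13.1 -47.4 -7.3 0.273 -0.845 -0.585;1 13.1 -47.4 -7.3 0.273 -0.845 -0.585;1 13.1 -47.4 -7.3 0.273 -0.845 -0.585;1 13.1 -47.4 -7.3 0.273 -0.845 -0.585;1 13.1 -47.4 -7.3 0.273 -0.845 -0.585;1 13.1 -47.4 -7.3 0.273 -0.845 -0.585;1 13.1 -47.4 -7.3 0.273 -0.845 -0.585;1 13.1 -47.4 -7.3 0.273 -0.845 -0.585"
}}

```text
time_s: 28.47
eef_pos: [439.7, 98.9, 330.1]
ee_rot: [0.0, 0.94, 0.342, -0.0]
force: [0.5, -0.5, -0.3]
grip_width: 1.002
grip_force: 0.0
```

Request:
{"op": "step_arm", "data": {
  "commands": "1 29 -1 6 0 0 -0.717;1 29 -1 10 0 0 -0.717;1 29 -1 12 0 0 -0.717;1 29 -1 14 0 0 -0.717;1 29 -1 16 0 0 -0.717;1 29 -1 16 0 0 -0.717;1 29 -1 16 0 0 -0.717;1 29 -1 16 0 0 -0.717;1 29 -1 16 0 0 -0.717;1 29 -1 16 0 0 -0.717;1 29 -1 16 0 0 -0.717;1 29 -1 16 0 0 -0.717"
}}

```text
time_s: 29.47
eef_pos: [655.4, 293.1, 173.0]
ee_rot: [0.001, 0.76, 0.65, 0.001]
force: [-0.8, 0.1, 0.5]
grip_width: 1.0
grip_force: 0.0
```

Run:
```python
from h import *
where(); go([655.4,295.3,92],1.417)
G=np.array([648,239,0]);ex=np.array([.988,-.153,0])
go(G-100*ex+[0.5,-.5,200],-0.154,0,start=([653.4,295.6,215],(1.417,0)))
```

```text
t 29.5 tcp [655.4 293.1 173. ] x [0.154 0.988 0.001] z [ 0.003  0.    -1.   ] F [-0.8  0.1  0.5] w 1.0 gf 0.0 j [ 0.26  0.81  0.89 -0.    1.43  0.41]
shift cm [ 0.21 -0.06  8.1 ] rot [ 0.003 -0.001 -0.001] rows 1.9 0.0
shift cm [-5.72 -9.61  1.5 ] rot [0.    0.    1.571] rows 2.7 12.6
```

Request:
{"op": "step_arm", "data": {
  "commands": "1 0.2 0 4 0 0 0;1 0.2 0 8 0 0 0;1 0.2 0 8 0 0 0;0.1 0.2 0 8 0 0 0;0.1 0.2 0 8 0 0 0;0.1 0.2 0 8 0 0 0;0.1 0.2 0 8 0 0 0;0.1 0.2 0 8 0 0 0;0.1 0.2 0 8 0 0 0;0.1 0.2 0 8 0 0 0;0.1 0.2 0 8 0 0 0",
  "newtons": 40
}}

```text
time_s: 30.38
eef_pos: [655.4, 296.4, 91.4]
ee_rot: [0.0, 0.759, 0.651, 0.0]
force: [-2.8, -0.8, 6.5]
grip_width: 0.177
grip_force: 41.0
```

Request:
{"op": "step_arm", "data": {
  "commands": "0.1 0 -0.6 0 0 0 0;0.1 0 -1.2 0 0 0 0;0.1 0 -1.8 0 0 0 0;0.1 0 -2.4 0 0 0 0;0.1 0 -3 0 0 0 0;0.1 0 -3.6 0 0 0 0;0.1 0 -4.2 0 0 0 0;0.1 0 -4.8 0 0 0 0;0.1 0 -5.4 0 0 0 0;0.1 0 -6 0 0 0 0;0.1 0 -6.5 0 0 0 0;0.1 0 -6.9 0 0 0 0;0.1 0 -6.9 0 0 0 0"
}}

```text
time_s: 31.47
eef_pos: [587.9, 306.5, 91.4]
ee_rot: [0.001, 0.759, 0.651, 0.001]
force: [4.1, -2.2, 4.5]
grip_width: 0.183
grip_force: 41.0
```

Request:
{"op": "step_arm", "data": {
  "commands": "0.1 0 1 0 0 0 0;0.1 0 2 0 0 0 0;0.1 0 3 0 0 0 0;0.1 0 4 0 0 0 0;0.1 0 5 0 0 0 0;0.1 0 6 0 0 0 0;0.1 0 6.5 0 0 0 0;0.5 0 6.6 0 0 0 0;0.5 0 6.6 0 0 0 0;1 0 6.6 0 0 0 0;1 0 6.6 0 0 0 0;1 0 6.6 -4 0 0 0;1 0 6.6 -8 0 0 0;1 0 6.6 -10 0 0 0;1 0 6.6 -12 0 0 0"
}}

```text
time_s: 32.72
eef_pos: [652.1, 297.0, 212.6]
ee_rot: [0.0, 0.759, 0.651, 0.001]
force: [-0.9, 0.0, -0.7]
grip_width: 1.002
grip_force: 0.0
```

Request:
{"op": "step_arm", "data": {
  "commands": "1 -5.7 -11.5 0.5 0 0 1.571;1 -5.7 -11.5 0.5 0 0 1.571;1 -5.7 -11.5 0.5 0 0 1.571;1 -5.7 -11.5 0.5 0 0 1.571;1 -5.7 -11.5 0.5 0 0 1.571;1 -5.7 -11.5 0.5 0 0 1.571;1 -5.7 -11.5 0.5 0 0 1.571;1 -5.7 -11.5 0.5 0 0 1.571;1 -5.7 -11.5 0.5 0 0 1.571;1 -5.7 -11.5 0.5 0 0 1.571;1 -5.7 -11.5 0.5 0 0 1.571;1 -5.7 -11.5 0.5 0 0 1.571;1 -5.7 -11.5 0.5 0 0 1.571;1 -5.7 -11.5 0.5 0 0 1.571;1 -5.7 -11.5 0.5 0 0 1.571"
}}

```text
time_s: 33.97
eef_pos: [529.6, 258.1, 205.0]
ee_rot: [0.0, 0.997, -0.075, -0.0]
force: [-0.3, 0.8, -0.8]
grip_width: 1.002
grip_force: 0.0
```

```bash
cat >> h.py <<'E'
def barend():
    m=camera_model("wrist");im=capture("wrist");t=trace("wrist","bar1_mid")
    for x in t[:3]:
        mk=x["mask"]; print(round(x["score"],2),np.round(x["rect"],1))
    mk=t[0]["mask"];ys,xs=np.nonzero(mk);b=ys.max();sel=xs[ys>b-4]
    e=atz(m,[sel.min()/2+sel.max()/2,b+.5],38);print("end",e.round(1),"w",atz(m,[sel.min(),b],38)-atz(m,[sel.max(),b],38))
    return e
E
python3 - <<'E'
from h import *
where();e=barend();ex=np.array([.988,-.153,0])
g=e+28.5*ex;g[2]=31;go(g,-.154);go([549.1,253.6,31],-.154)
E
```

```text
t 34.0 tcp [529.6 258.1 205. ] x [ 0.989 -0.15  -0.001] z [-0.001 -0.    -1.   ] F [-0.3  0.8 -0.8] w 1.002 gf 0.0 j [ 0.25  0.49  1.36 -0.    1.3   1.98]Traceback (most recent call last):
  File "<stdin>", line 2, in <module>
  File "h.py", line 55, in barend
    mk=t[0]["mask"];ys,xs=np.nonzero(mk);b=ys.max();sel=xs[ys>b-4]
       ~^^^
IndexError: list index out of range
```

Run:
```python
from h import *
m=camera_model("wrist");im=capture("wrist");ex=np.array([.988,-.153,0])
t=trace("wrist","bar2_mid");print([(round(x["score"],2),np.round(x["rect"],1)) for x in t])
im=im.astype(int);g=(im[...,1]>im[...,0]*1.4)&(im[...,1]>im[...,2]*1.25)&(im[...,1]>25)
n,l,s,c=cv2.connectedComponentsWithStats(g.astype(np.uint8))
for i in np.argsort(-s[1:,4])[:4]+1: print(s[i],c[i].round(1))
print("expected end px",proj(m,[[520.5,258,38]]).round(1))
go([549.1,253.6,31],-.154)
```

```text
[(0.26, array([257.5, 123.9,  49.2,  10.8]))]
[ 235  136   46   51 1663] [257.3 166.3]
[234 119  48  10 456] [257.8 123.3]
expected end px [[257.7 185.4]]
shift cm [ 1.98  0.14 17.41] rot [0.    0.    0.002] rows 4.2 0.0
```

Request:
{"op": "step_arm", "data": {
  "commands": "1 1.9 0.1 4 0 0 0;1 1.9 0.1 8 0 0 0;1 1.9 0.1 12 0 0 0;1 1.9 0.1 15 0 0 0;1 1.9 0.1 16.5 0 0 0;1 1.9 0.1 17.4 0 0 0;1 1.9 0.1 17.4 0 0 0;0.3 1.9 0.1 17.4 0 0 0;0.3 1.9 0.1 17.4 0 0 0;0.3 1.9 0.1 17.4 0 0 0;0.3 1.9 0.1 17.4 0 0 0;0.3 1.9 0.1 17.4 0 0 0;0.3 1.9 0.1 17.4 0 0 0;0.3 1.9 0.1 17.4 0 0 0",
  "newtons": 60
}}

```text
time_s: 35.33
eef_pos: [549.2, 254.2, 32.8]
ee_rot: [-0.0, 0.997, -0.077, 0.001]
force: [-1.7, -1.3, 6.9]
grip_width: 0.518
grip_force: 60.7
```

Request:
{"op": "step_arm", "data": {
  "commands": "0.3 -1 0 0 0 0 0;0.3 -2 0 0 0 0 0;0.3 -3 0 0 0 0 0;0.3 -4 0 0 0 0 0;0.3 -5 0 0 0 0 0;0.3 -6 0 0 0 0 0;0.3 -7 0 0 0 0 0;0.3 -8 0 0 0 0 0;0.3 -9 0 0 0 0 0;0.3 -10 0 0 0 0 0;0.3 -10 0 -3 0 0 0;0.3 -10 0 -7 0 0 0;0.3 -10 0 -11 0 0 0;0.3 -10 0 -15 0 0 0;0.3 -10 0 -19 0 0 0;0.3 -10 0 -23 0 0 0;0.3 -10 0 -23 0 0 0"
}}

```text
time_s: 36.75
eef_pos: [451.3, 270.3, 268.9]
ee_rot: [-0.002, 0.997, -0.077, 0.006]
force: [0.3, 0.1, -0.4]
grip_width: 0.524
grip_force: 62.2
```

```bash
cat >> h.py <<'E'
def held(col="g"):
    im=capture("wrist").astype(int)
    if col=="g": g=(im[...,1]>im[...,0]*1.4)&(im[...,1]>im[...,2]*1.25)&(im[...,1]>25)
    else: g=(im[...,0]>im[...,1]*2.5)&(im[...,0]>im[...,2]*2.5)&(im[...,0]>60)
    n,l,s,c=cv2.connectedComponentsWithStats(g.astype(np.uint8)); i=np.argmax(s[1:,4])+1
    x,y,w,h,a=s[i]; print("comp",s[i]); mk=(l==i).astype(np.uint8)
    cn,hi=cv2.findContours(mk,cv2.RETR_CCOMP,2)
    for q in cn:
        if cv2.contourArea(q)>300:
            b=cv2.minAreaRect(q); print("contour",np.round(b[0],1),np.round(b[1],1),round(b[2],1),"tool",slot_in_tool(b[0],-5 if col=="g" else 0).round(1))
E
python3 - <<'E'
from h import *
where();held()
r=spot_point("wrist","bar2_slot");print([(x["xy"],x["score"]) for x in r])
go(hang(2,110)+[-40,0,70],YAW,np.radians(50))
E
```

```text
t 36.8 tcp [451.3 270.3 268.9] x [ 0.988 -0.153  0.011] z [ 0.012  0.004 -1.   ] F [ 0.3  0.1 -0.4] w 0.524 gf 62.2 j [ 0.32  0.29  1.47 -0.    1.37  2.04]
comp [  196    42   120   281 17935]
contour [255.5 182. ] [119. 280.] -0.0 tool [45.5 -0.3 -5. ]
contour [256. 218.] [72. 94.] 0.0 tool [28.6 -0.  -5. ]
contour [256. 104.] [66. 76.] 0.0 tool [77.9 -0.1 -5. ]
[]
shift cm [ 5.57 56.69  3.21] rot [ 0.099  0.867 -0.214] rows 13.7 7.2
```

Request:
{"op": "step_arm", "data": {
  "commands": "0.3 0.4 3.2 0.2 0 0.05 -0.01;0.3 1 7 0.4 0.02 0.1 -0.03;0.3 1.5 11 0.6 0.03 0.15 -0.05;0.3 2 15 0.8 0.04 0.2 -0.07;0.3 2.4 19 1 0.05 0.28 -0.09;0.3 2.8 22.5 1.3 0.06 0.36 -0.1;0.3 3.2 26 1.6 0.07 0.44 -0.12;0.3 3.6 29.5 1.9 0.08 0.5 -0.14;0.3 4 33 2.2 0.085 0.57 -0.15;0.3 4.4 36.5 2.4 0.09 0.64 -0.16;0.3 4.8 40 2.6 0.09 0.7 -0.18;0.3 5.2 43.5 2.8 0.095 0.76 -0.19;0.3 5.4 47 3 0.1 0.8 -0.2;0.3 5.6 50.5 3.2 0.1 0.84 -0.21;0.3 5.6 54 3.2 0.1 0.867 -0.214;0.3 5.6 56.7 3.2 0.1 0.867 -0.214;0.3 5.6 56.7 3.2 0.1 0.867 -0.214;0.3 5.6 56.7 3.2 0.1 0.867 -0.214;0.3 5.6 56.7 3.2 0.1 0.867 -0.214"
}}

```text
time_s: 38.43
eef_pos: [417.1, -302.2, 227.2]
ee_rot: [-0.016, 0.907, 0.031, 0.42]
force: [0.5, 0.5, -1.5]
grip_width: 0.52
grip_force: 62.3
```

```bash
sed -i 's/def peg(k,z=150)/def peg(k,z=160)/' h.py
python3 - <<'E'
from h import *
where();held()
go(hang(2,80,78),YAW,np.radians(50))
E
```

```text
t 38.4 tcp [ 417.1 -302.2  227.2] x [0.645 0.043 0.763] z [ 0.761  0.056 -0.646] F [ 0.5  0.5 -1.5] w 0.52 gf 62.3 j [-1.23  0.16  2.01  1.05  1.01 -0.34]
comp [  196    47   159   276 19300]
contour [280.5 182.5] [279.1 154.9] 87.0 tool [44.8 10.6 -5. ]
contour [256. 218.] [72. 94.] 0.0 tool [28.2  0.  -5. ]
contour [323. 156.] [28. 28.] 0.0 tool [56.4 28.2 -5. ]
contour [329. 121.] [32. 20.] 0.0 tool [70.8 29.6 -5. ]
contour [256.  103.5] [66. 75.] 0.0 tool [77.6  0.  -5. ]
shift cm [-1.67  0.23  9.82] rot [-0.001  0.004 -0.005] rows 2.4 0.0
```

Request:
{"op": "step_arm", "data": {
  "commands": "0.3 -0.8 0.1 3 0 0 0;0.3 -1.6 0.2 6 0 0.004 -0.005;0.3 -1.6 0.2 8 0 0.004 -0.005;0.3 -1.6 0.2 9.8 0 0.004 -0.005;0.3 -1.6 0.2 9.8 0 0.004 -0.005"
}}

```text
time_s: 38.9
eef_pos: [483.5, -293.5, 150.8]
ee_rot: [-0.018, 0.906, 0.036, 0.422]
force: [-0.4, -0.3, -1.8]
grip_width: 0.525
grip_force: 62.3
```

Run:
```python
from h import *
where();held();m=camera_model("wrist")
print("tip,root",proj(m,[peg(2)+46.7*PD,peg(2)]).round(1).tolist())
r=spot_point("wrist","peg1");print([(np.round(x["xy"],1),round(x["score"],2)) for x in r])
im=capture("wrist");c=im[66:141,223:289];cv2.imwrite("pics/w13.png",c[:,:,::-1])
h=cv2.cvtColor(c,cv2.COLOR_RGB2GRAY);q=cv2.HoughCircles(cv2.medianBlur(cv2.resize(h,None,fx=3,fy=3),5),cv2.HOUGH_GRADIENT,1,30,param1=80,param2=15,minRadius=12,maxRadius=40)
print(None if q is None else (q[0]/3+[223,66,0]).round(1)[:4])
go(hang(2,15,78),YAW,np.radians(50))
```

```text
t 38.9 tcp [ 483.5 -293.5  150.8] x [0.642 0.051 0.765] z [ 0.763  0.063 -0.644] F [-0.4 -0.3 -1.8] w 0.525 gf 62.3 j [-1.07  0.37  1.98  1.24  0.83 -0.49]
comp [  196    47   120   276 17816]
contour [255.5 184.5] [119. 275.] -0.0 tool [43.9 -0.2 -5. ]
contour [256.  218.5] [72. 95.] 0.0 tool [27.9 -0.  -5. ]
contour [256. 104.] [66. 76.] 0.0 tool [77.4 -0.  -5. ]
tip,root [[263.0, 104.7], [261.9, 102.7]]
[(array([262.3, 112.5]), 0.92), (array([367.2, 112.1]), 0.86), (array([155.3, 108.8]), 0.85)]
[[259.8 106.5   6.4]
 [275.2 135.8   4.2]]
shift cm [-0.3   0.17  6.61] rot [-0.001 -0.001  0.005] rows 1.6 0.0
```

Request:
{"op": "step_arm", "data": {
  "commands": "0.3 -0.3 0.15 0 0 0 0;0.3 -0.3 0.15 1 0 0 0;0.3 -0.3 0.15 2 0 0 0;0.3 -0.3 0.15 3 0 0 0;0.3 -0.3 0.15 4 0 0 0;0.3 -0.3 0.15 5 0 0 0;0.3 -0.3 0.15 5.5 0 0 0;0.3 -0.3 0.15 6 0 0 0;0.3 -0.3 0.15 6.5 0 0 0;0.3 -0.3 0.15 7 0 0 0;0.3 -0.3 0.15 7 0 0 0"
}}

```text
time_s: 39.97
eef_pos: [535.0, -294.0, 106.2]
ee_rot: [-0.015, 0.905, 0.036, 0.423]
force: [0.4, 0.7, -0.8]
grip_width: 0.521
grip_force: 62.3
```

Run:
```python
from h import *
where();held();m=camera_model("wrist")
print("tip,root",proj(m,[peg(2)+46.7*PD,peg(2)]).round(1).tolist())
im=capture("wrist");cv2.imwrite("pics/w14.png",im[:,:,::-1])
c=im[60:145,215:297];h=cv2.cvtColor(c,cv2.COLOR_RGB2GRAY);q=cv2.HoughCircles(cv2.medianBlur(cv2.resize(h,None,fx=3,fy=3),5),cv2.HOUGH_GRADIENT,1,30,param1=80,param2=15,minRadius=12,maxRadius=60)
print(None if q is None else (q[0]/3+[215,60,0]).round(1)[:4])
```

```text
t 40.0 tcp [ 535.  -294.   106.2] x [0.639 0.053 0.767] z [ 0.765  0.058 -0.642] F [ 0.4  0.7 -0.8] w 0.521 gf 62.3 j [-0.97  0.52  1.89  1.36  0.74 -0.56]
comp [  196    47   120   277 17877]
contour [255.5 185. ] [276. 119.] 90.0 tool [43.7 -0.2 -5. ]
contour [256.  218.5] [72. 95.] 0.0 tool [27.9 -0.  -5. ]
contour [256. 104.] [66. 76.] 0.0 tool [77.4  0.  -5. ]
tip,root [[254.5, 105.0], [255.3, 102.1]]
[[251.5 106.8  11.5]
 [271.8  84.8   5.3]]
```

Request:
{"op": "step_arm", "data": {
  "commands": "0.3 0 -0.1 0.3 0 0 0;0.3 0 -0.1 0.3 0 0 0;0.66 0 -0.1 0.3 0 0 0;0.66 0 -0.1 0.3 0 0 0;0.66 0 -0.1 0.3 0 0 0;0.66 0 -0.1 0.3 0 0 0;0.66 0 -0.1 0.3 0 0 0;0.66 0 0 -1 0 0 0;0.66 0 0 -2 0 0 0;0.66 0 0 -4 0 0 0;0.66 0 0 -6 0 0 0;0.66 0 0 -8 0 0 0;0.66 0 0 -10 0 0 0;0.66 0 0 -13 0 0 0;0.66 0 0 -13 0 0 0"
}}

```text
time_s: 41.32
eef_pos: [433.4, -303.0, 193.0]
ee_rot: [-0.013, 0.905, 0.036, 0.424]
force: [0.1, -0.5, 1.0]
grip_width: 0.66
grip_force: 0.0
```

Run:
```python
from h import *
where()
im=capture("wrist");cv2.imwrite("pics/w15.png",im[:,:,::-1])
m=camera_model("wrist");print("proj peg",proj(m,[peg(2),peg(1)]),"mid",proj(m,[peg(2)-[0,0,43]]))
for l in ["bar1_slot","bar1_mid"]:
    r=spot_point("wrist",l);print(l,[(np.round(x["xy"],1),round(x["score"],2)) for x in r])
pts(["scene","side"],["tag_mid","follower_mid"])
go([440,-250,330],YAW,np.radians(50)); go([440,100,330],0.7,0)
```

```text
t 41.3 tcp [ 433.4 -303.   193. ] x [0.638 0.055 0.768] z [ 0.766  0.053 -0.64 ] F [ 0.1 -0.5  1. ] w 0.66 gf 0.0 j [-1.19  0.24  2.02  1.13  0.94 -0.44]
proj peg [[254.26042212 100.13843887]
 [338.89309554 101.04042717]] mid [[254.25128782 133.93981718]]
bar1_slot [(array([337.2, 106.6]), 0.98)]
bar1_mid [(array([250.4, 108.6]), 0.68), (array([334.9, 109. ]), 0.65), (array([326.5, 143.1]), 0.58)]
tag_mid {'scene': ([221.2, 200.8], 0.91), 'side': ([327.6, 233.6], 0.71)} [477.9 -10.6  -0.8] [np.float64(0.2), np.float64(0.3)]
follower_mid {'scene': ([318.1, 178.6], 0.65), 'side': ([230.9, 301.3], 0.56)} [645.1 242.8  52.8] [np.float64(1.2), np.float64(1.9)]
shift cm [11.33 -5.05 -8.36] rot [-0.001 -0.002  0.005] rows 3.6 0.0
shift cm [ 13.18 -39.94  -6.3 ] rot [ 0.274 -0.844 -0.579] rows 10.2 8.5
```

Request:
{"op": "step_arm", "data": {
  "commands": "1 4 -1.5 -4 0 0 0;1 8 -3 -7.5 0 0 0;1 11.3 -5 -8.4 0 0 0;1 13.2 -39.9 -6.3 0.273 -0.845 -0.58;1 13.2 -39.9 -6.3 0.273 -0.845 -0.58;1 13.2 -39.9 -6.3 0.273 -0.845 -0.58;1 13.2 -39.9 -6.3 0.273 -0.845 -0.58;1 13.2 -39.9 -6.3 0.273 -0.845 -0.58;1 13.2 -39.9 -6.3 0.273 -0.845 -0.58;1 13.2 -39.9 -6.3 0.273 -0.845 -0.58;1 13.2 -39.9 -6.3 0.273 -0.845 -0.58;1 13.2 -39.9 -6.3 0.273 -0.845 -0.58;1 13.2 -39.9 -6.3 0.273 -0.845 -0.58;1 13.2 -39.9 -6.3 0.273 -0.845 -0.58;1 13.2 -39.9 -6.3 0.273 -0.845 -0.58;1 13.2 -39.9 -6.3 0.273 -0.845 -0.58;1 13.2 -39.9 -6.3 0.273 -0.845 -0.58"
}}

```text
time_s: 43.18
eef_pos: [440.0, 98.3, 330.3]
ee_rot: [0.001, 0.94, 0.342, -0.0]
force: [-0.1, -0.4, 0.2]
grip_width: 1.0
grip_force: 0.0
```

Request:
{"op": "step_arm", "data": {
  "commands": "1 29 -1 6 0 0 -0.717;1 29 -1 10 0 0 -0.717;1 29 -1 12 0 0 -0.717;1 29 -1 14 0 0 -0.717;1 29 -1 16 0 0 -0.717;1 29 -1 16 0 0 -0.717;1 29 -1 16 0 0 -0.717;1 29 -1 16 0 0 -0.717;1 29 -1 16 0 0 -0.717;1 29 -1 16 0 0 -0.717;1 29 -1 16 0 0 -0.717;1 29 -1 16 0 0 -0.717"
}}

```text
time_s: 44.18
eef_pos: [656.0, 292.4, 173.0]
ee_rot: [0.002, 0.76, 0.65, 0.001]
force: [-0.4, -0.7, 1.5]
grip_width: 0.997
grip_force: 0.0
```

Run:
```python
from h import *
where(); go([655.4,295.3,92],1.417)
a=capture("scene")[140:220,280:360,::-1];b=capture("side")[270:355,170:280,::-1]; w=capture("wrist")[:,:,::-1]
cv2.imwrite("pics/w16.png",np.hstack([cv2.resize(a,(260,260)),cv2.resize(b,(260,260)),cv2.resize(w,(280,260))]))
```

```text
t 44.2 tcp [656.  292.4 173. ] x [ 0.155  0.988 -0.   ] z [ 0.004 -0.001 -1.   ] F [-0.4 -0.7  1.5] w 0.997 gf 0.0 j [ 0.26  0.81  0.89 -0.    1.43  0.41]
shift cm [ 0.28 -0.13  8.1 ] rot [ 0.004  0.    -0.002] rows 1.9 0.0
```

View pics/w16.png

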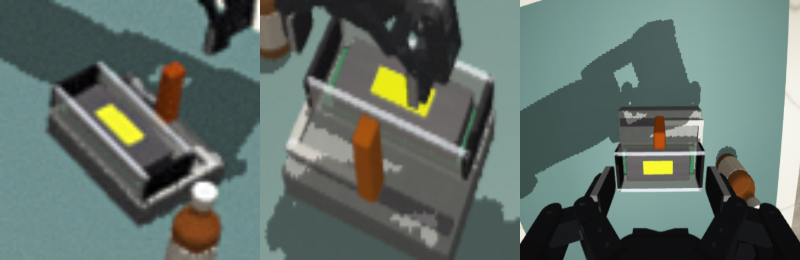

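Green bar ends still show under the follower, so a third bar is there. I'll repeat the push.

Request:
{"op": "step_arm", "data": {
  "commands": "1 0.25 -0.1 4 0 0 0;1 0.25 -0.1 8 0 0 0;1 0.25 -0.1 8 0 0 0;0.1 0.25 -0.1 8 0 0 0;0.1 0.25 -0.1 8 0 0 0;0.1 0.25 -0.1 8 0 0 0;0.1 0.25 -0.1 8 0 0 0;0.1 0.25 -0.1 8 0 0 0;0.1 0.25 -0.1 8 0 0 0;0.1 0.25 -0.1 8 0 0 0;0.1 0.25 -0.1 8 0 0 0",
  "newtons": 40
}}

```text
time_s: 45.25
eef_pos: [655.3, 296.1, 91.2]
ee_rot: [0.001, 0.759, 0.651, 0.0]
force: [-1.9, -0.6, 6.4]
grip_width: 0.182
grip_force: 41.5
```

Request:
{"op": "step_arm", "data": {
  "commands": "0.1 0 -0.6 0 0 0 0;0.1 0 -1.2 0 0 0 0;0.1 0 -1.8 0 0 0 0;0.1 0 -2.4 0 0 0 0;0.1 0 -3 0 0 0 0;0.1 0 -3.6 0 0 0 0;0.1 0 -4.2 0 0 0 0;0.1 0 -4.8 0 0 0 0;0.1 0 -5.4 0 0 0 0;0.1 0 -6 0 0 0 0;0.1 0 -6.5 0 0 0 0;0.1 0 -6.9 0 0 0 0;0.1 0 -6.9 0 0 0 0"
}}

```text
time_s: 46.33
eef_pos: [587.6, 306.3, 91.2]
ee_rot: [0.002, 0.759, 0.651, 0.001]
force: [4.0, -2.7, 4.6]
grip_width: 0.182
grip_force: 41.4
```

Request:
{"op": "step_arm", "data": {
  "commands": "0.1 0 1 0 0 0 0;0.1 0 2 0 0 0 0;0.1 0 3 0 0 0 0;0.1 0 4 0 0 0 0;0.1 0 5 0 0 0 0;0.1 0 6 0 0 0 0;0.1 0 6.5 0 0 0 0;0.5 0 6.6 0 0 0 0;0.5 0 6.6 0 0 0 0;1 0 6.6 0 0 0 0;1 0 6.6 0 0 0 0;1 0 6.6 -4 0 0 0;1 0 6.6 -8 0 0 0;1 0 6.6 -10 0 0 0;1 0 6.6 -12 0 0 0"
}}

```text
time_s: 47.58
eef_pos: [651.8, 297.0, 212.4]
ee_rot: [0.001, 0.759, 0.651, 0.0]
force: [0.6, -0.4, 0.3]
grip_width: 0.998
grip_force: 0.0
```

Request:
{"op": "step_arm", "data": {
  "commands": "1 -5.7 -11.5 0.5 0 0 1.571;1 -5.7 -11.5 0.5 0 0 1.571;1 -5.7 -11.5 0.5 0 0 1.571;1 -5.7 -11.5 0.5 0 0 1.571;1 -5.7 -11.5 0.5 0 0 1.571;1 -5.7 -11.5 0.5 0 0 1.571;1 -5.7 -11.5 0.5 0 0 1.571;1 -5.7 -11.5 0.5 0 0 1.571;1 -5.7 -11.5 0.5 0 0 1.571;1 -5.7 -11.5 0.5 0 0 1.571;1 -5.7 -11.5 0.5 0 0 1.571;1 -5.7 -11.5 0.5 0 0 1.571;1 -5.7 -11.5 0.5 0 0 1.571;1 -5.7 -11.5 0.5 0 0 1.571;1 -5.7 -11.5 0.5 0 0 1.571"
}}

```text
time_s: 48.83
eef_pos: [529.3, 258.1, 204.9]
ee_rot: [0.001, 0.997, -0.076, 0.0]
force: [1.1, 0.2, 0.6]
grip_width: 0.998
grip_force: 0.0
```

Run:
```python
from h import *
where()
m=camera_model("wrist");im=capture("wrist").astype(int)
g=(im[...,1]>im[...,0]*1.4)&(im[...,1]>im[...,2]*1.25)&(im[...,1]>25)
n,l,s,c=cv2.connectedComponentsWithStats(g.astype(np.uint8))
for i in np.argsort(-s[1:,4])[:4]+1: print(s[i],c[i].round(1))
print("expected end px",proj(m,[[520.5,258,38]]).round(1))
go([549.1,253.6,31],-.154)
```

```text
t 48.8 tcp [529.3 258.1 204.9] x [ 0.989 -0.151  0.   ] z [-0.    -0.002 -1.   ] F [1.1 0.2 0.6] w 0.998 gf 0.0 j [ 0.26  0.49  1.36 -0.    1.3   1.98]
[ 235  135   45   52 1680] [257.2 166.1]
expected end px [[257.4 185.1]]
shift cm [ 2.02  0.11 17.4 ] rot [ 0.002 -0.     0.003] rows 4.2 0.0
```

Request:
{"op": "step_arm", "data": {
  "commands": "1 1.9 0.1 4 0 0 0;1 1.9 0.1 8 0 0 0;1 1.9 0.1 12 0 0 0;1 1.9 0.1 15 0 0 0;1 1.9 0.1 16.5 0 0 0;1 1.9 0.1 17.4 0 0 0;1 1.9 0.1 17.4 0 0 0;0.3 1.9 0.1 17.4 0 0 0;0.3 1.9 0.1 17.4 0 0 0;0.3 1.9 0.1 17.4 0 0 0;0.3 1.9 0.1 17.4 0 0 0;0.3 1.9 0.1 17.4 0 0 0;0.3 1.9 0.1 17.4 0 0 0;0.3 1.9 0.1 17.4 0 0 0",
  "newtons": 60
}}

```text
time_s: 50.05
eef_pos: [548.9, 254.0, 32.5]
ee_rot: [0.001, 0.997, -0.077, 0.001]
force: [-1.1, -0.0, 6.4]
grip_width: 0.523
grip_force: 60.4
```

Request:
{"op": "step_arm", "data": {
  "commands": "0.3 -1 0 0 0 0 0;0.3 -2 0 0 0 0 0;0.3 -3 0 0 0 0 0;0.3 -4 0 0 0 0 0;0.3 -5 0 0 0 0 0;0.3 -6 0 0 0 0 0;0.3 -7 0 0 0 0 0;0.3 -8 0 0 0 0 0;0.3 -9 0 0 0 0 0;0.3 -10 0 0 0 0 0;0.3 -10 0 -3 0 0 0;0.3 -10 0 -7 0 0 0;0.3 -10 0 -11 0 0 0;0.3 -10 0 -15 0 0 0;0.3 -10 0 -19 0 0 0;0.3 -10 0 -23 0 0 0;0.3 -10 0 -23 0 0 0"
}}

```text
time_s: 51.47
eef_pos: [450.9, 270.5, 268.7]
ee_rot: [-0.002, 0.997, -0.077, 0.006]
force: [1.1, 0.1, -1.5]
grip_width: 0.519
grip_force: 62.2
```

Run:
```python
from h import *
where();held()
go(hang(3,110)+[-40,0,60],YAW,np.radians(50))
```

```text
t 51.5 tcp [450.9 270.5 268.7] x [ 0.988 -0.153  0.012] z [ 0.013  0.002 -1.   ] F [ 1.1  0.1 -1.5] w 0.519 gf 62.2 j [ 0.32  0.29  1.47 -0.    1.37  2.04]
comp [  196    47   120   276 17761]
contour [255.5 184.5] [275. 119.] 90.0 tool [44.3 -0.3 -5. ]
contour [256.  218.5] [72. 95.] 0.0 tool [28.3 -0.  -5. ]
contour [255.5 104. ] [65. 76.] 0.0 tool [77.9 -0.3 -5. ]
shift cm [ 3.84 49.44  3.46] rot [ 0.099  0.861 -0.214] rows 11.9 7.1
```

Request:
{"op": "step_arm", "data": {
  "commands": "0.3 0.4 3.2 0.2 0 0.05 -0.01;0.3 1 7 0.4 0.02 0.1 -0.03;0.3 1.4 11 0.6 0.03 0.15 -0.05;0.3 1.8 15 0.8 0.04 0.2 -0.07;0.3 2.1 19 1 0.05 0.28 -0.09;0.3 2.4 22.5 1.3 0.06 0.36 -0.1;0.3 2.7 26 1.6 0.07 0.44 -0.12;0.3 3 29.5 1.9 0.08 0.5 -0.14;0.3 3.2 33 2.2 0.085 0.57 -0.15;0.3 3.4 36.5 2.4 0.09 0.64 -0.16;0.3 3.6 40 2.7 0.09 0.7 -0.18;0.3 3.8 43.5 3 0.095 0.76 -0.19;0.3 3.8 47 3.3 0.1 0.8 -0.2;0.3 3.8 49.4 3.5 0.1 0.84 -0.21;0.3 3.8 49.4 3.5 0.1 0.861 -0.214;0.3 3.8 49.4 3.5 0.1 0.861 -0.214;0.3 3.8 49.4 3.5 0.1 0.861 -0.214;0.3 3.8 49.4 3.5 0.1 0.861 -0.214"
}}

```text
time_s: 53.02
eef_pos: [410.2, -225.1, 225.4]
ee_rot: [-0.016, 0.908, 0.032, 0.418]
force: [1.1, 0.1, -1.4]
grip_width: 0.526
grip_force: 62.4
```

Run:
```python
from h import *
where()
go(hang(3,80,78),YAW,np.radians(50))
```

```text
t 53.0 tcp [ 410.2 -225.1  225.4] x [0.649 0.045 0.76 ] z [ 0.758  0.056 -0.65 ] F [ 1.1  0.1 -1.4] w 0.526 gf 62.4 j [-1.16  0.01  2.17  1.07  0.96 -0.32]
shift cm [-1.37  0.23  9.83] rot [ 0.001  0.01  -0.004] rows 2.4 0.1
```

Request:
{"op": "step_arm", "data": {
  "commands": "0.3 -0.8 0.1 3 0 0 0;0.3 -1.4 0.2 6 0 0.01 -0.004;0.3 -1.4 0.2 8 0 0.01 -0.004;0.3 -1.4 0.2 9.8 0 0.01 -0.004;0.3 -1.4 0.2 9.8 0 0.01 -0.004"
}}

```text
time_s: 53.43
eef_pos: [477.1, -218.7, 150.1]
ee_rot: [-0.017, 0.906, 0.036, 0.422]
force: [-0.0, 1.0, -1.2]
grip_width: 0.527
grip_force: 62.4
```

```bash
cat >> h.py <<'E'
def circ(k):
    m=camera_model("wrist");print("tip,root",proj(m,[peg(k)+46.7*PD,peg(k)]).round(1).tolist())
    im=capture("wrist");c=im[60:145,215:297];h=cv2.cvtColor(c,cv2.COLOR_RGB2GRAY);q=cv2.HoughCircles(cv2.medianBlur(cv2.resize(h,None,fx=3,fy=3),5),cv2.HOUGH_GRADIENT,1,30,param1=80,param2=15,minRadius=12,maxRadius=60)
    print(None if q is None else (q[0]/3+[215,60,0]).round(1)[:4])
E
python3 - <<'E'
from h import *
where();held();circ(3)
go(hang(3,10,78),YAW,np.radians(50))
E
```

```text
t 53.4 tcp [ 477.1 -218.7  150.1] x [0.642 0.051 0.765] z [ 0.763  0.062 -0.644] F [-0.   1.  -1.2] w 0.527 gf 62.4 j [-0.98  0.28  2.13  1.34  0.76 -0.54]
comp [  195    47   121   277 17864]
contour [255. 185.] [276. 120.] 90.0 tool [43.7 -0.4 -5. ]
contour [256.  218.5] [72. 95.] 0.0 tool [27.9 -0.  -5. ]
contour [255. 104.] [66. 76.] 0.0 tool [77.4 -0.4 -5. ]
tip,root [[263.4, 102.4], [262.2, 100.9]]
[[261.5 103.5   6.5]
 [268.5  85.8  19.4]
 [277.5 106.2  10.7]]
shift cm [-0.13  0.28  7.03] rot [-0.002 -0.001  0.005] rows 1.7 0.0
```

Request:
{"op": "step_arm", "data": {
  "commands": "0.3 -0.2 0.25 0 0 0 0;0.3 -0.2 0.25 1 0 0 0;0.3 -0.2 0.25 2 0 0 0;0.3 -0.2 0.25 3 0 0 0;0.3 -0.2 0.25 4 0 0 0;0.3 -0.2 0.25 5 0 0 0;0.3 -0.2 0.25 5.5 0 0 0;0.3 -0.2 0.25 6 0 0 0;0.3 -0.2 0.25 6.5 0 0 0;0.3 -0.2 0.25 7 0 0 0;0.3 -0.2 0.25 7 0 0 0"
}}

```text
time_s: 54.45
eef_pos: [529.4, -220.1, 105.9]
ee_rot: [-0.015, 0.905, 0.036, 0.423]
force: [0.5, -0.3, -2.0]
grip_width: 0.522
grip_force: 62.4
```

Run:
```python
from h import *
where();held();circ(3)
```

```text
t 54.5 tcp [ 529.4 -220.1  105.9] x [0.639 0.053 0.767] z [ 0.765  0.057 -0.641] F [ 0.5 -0.3 -2. ] w 0.522 gf 62.4 j [-0.87  0.45  2.04  1.51  0.67 -0.66]
comp [  196    47   120   277 17788]
contour [255.5 185. ] [276. 119.] 90.0 tool [43.7 -0.2 -5. ]
contour [256.  218.5] [72. 95.] 0.0 tool [27.9 -0.  -5. ]
contour [255.5 104. ] [67. 76.] 0.0 tool [77.4 -0.2 -5. ]
tip,root [[251.6, 103.6], [253.3, 101.2]]
[[249.2 105.2  11.1]]
```

Request:
{"op": "step_arm", "data": {
  "commands": "0.3 0 -0.15 0.3 0 0 0;0.3 0 -0.15 0.3 0 0 0;0.66 0 -0.15 0.3 0 0 0;0.66 0 -0.15 0.3 0 0 0;0.66 0 -0.15 0.3 0 0 0;0.66 0 -0.15 0.3 0 0 0;0.66 0 -0.15 0.3 0 0 0;0.66 0 -0.15 -1 0 0 0;0.66 0 -0.15 -2 0 0 0;0.66 0 -0.15 -4 0 0 0;0.66 0 -0.1 -6 0 0 0;0.66 0 0 -8 0 0 0;0.66 0 0 -10 0 0 0;0.66 0 0 -13 0 0 0;0.66 0 0 -13 0 0 0"
}}

```text
time_s: 55.8
eef_pos: [427.9, -228.6, 192.3]
ee_rot: [-0.012, 0.905, 0.036, 0.424]
force: [-0.3, 0.1, -0.4]
grip_width: 0.659
grip_force: 0.0
```

Run:
```python
from h import *
where()
im=capture("wrist");cv2.imwrite("pics/w17.png",cv2.resize(im[:,:,::-1],(640,480)))
m=camera_model("wrist");print("proj pegs",proj(m,[peg(k) for k in (1,2,3,4)]).round(1).tolist())
for l in ["bar1_slot"]:
    r=spot_point("wrist",l);print(l,[(np.round(x["xy"],1),round(x["score"],2)) for x in r])
pts(["scene","side"],["tag_mid","tag_slot","follower_mid"])
ms={c:camera_model(c) for c in ("scene","side")}
for c in ms:
    t=trace(c,"tag_mid")
    if t:
        cn=max(cv2.findContours(t[0]["mask"].astype(np.uint8),0,2)[0],key=cv2.contourArea);b=cv2.boxPoints(cv2.minAreaRect(cn));print(c,[atz(ms[c],p,3).round(0).tolist() for p in b])
```

```text
t 55.8 tcp [ 427.9 -228.6  192.3] x [0.638 0.054 0.768] z [ 0.767  0.053 -0.64 ] F [-0.3  0.1 -0.4] w 0.659 gf 0.0 j [-1.12  0.12  2.18  1.18  0.88 -0.45]
proj pegs [[420.5, 102.2], [338.0, 100.6], [253.3, 99.8], [168.3, 99.6]]
bar1_slot [(array([416.6, 109. ]), 0.63), (array([248.7, 107.4]), 0.21)]
tag_mid {'scene': ([221.1, 198.7], 0.65), 'side': ([328.2, 234.4], 0.7)} [475.1  -6.7   2.8] [np.float64(0.3), np.float64(0.3)]
tag_slot {'scene': ([230.2, 206.0], 0.81), 'side': ([313.3, 233.0], 0.59)} [ 5.119e+02 -3.700e+00 -5.000e-01] [np.float64(0.6), np.float64(0.7)]
follower_mid {'scene': ([313.5, 178.4], 0.63), 'side': ([236.5, 306.3], 0.66)} [631.1 242.8  40.9] [np.float64(0.2), np.float64(0.3)]
scene [[426.0, -32.0, 3.0], [410.0, 16.0, 3.0], [531.0, 19.0, 3.0], [544.0, -27.0, 3.0]]
side [[531.0, 22.0, 3.0], [533.0, -31.0, 3.0], [421.0, -33.0, 3.0], [423.0, 19.0, 3.0]]
```

View pics/w17.png

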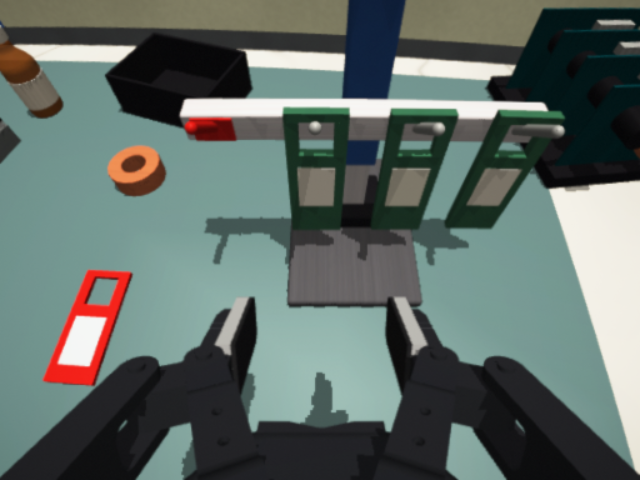

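All three bars hang by their slots on their own pegs at (315,128), (440,128) and (555,131). The tag lies at about (88,327), still in its place.

Run:
```python
from h import *
go([420,-200,280],YAW,np.radians(50)); go([440,-7,200],0.03,0)
```

```text
shift cm [ 6.48 -2.78 -6.38] rot [ 0.    -0.002  0.004] rows 2.3 0.0
shift cm [  2.63 -21.9    1.38] rot [-0.018 -0.875  0.046] rows 5.3 7.0
```

Request:
{"op": "step_arm", "data": {
  "commands": "1 3 -1.5 -3.5 0 0 0;1 6.5 -2.8 -6.4 0 0 0;1 4.5 -8 -4 -0.01 -0.3 0.02;1 4 -14 -2 -0.02 -0.6 0.04;1 2.6 -21.9 1.4 -0.018 -0.875 0.046;1 2.6 -21.9 1.4 -0.018 -0.875 0.046;1 2.6 -21.9 1.4 -0.018 -0.875 0.046;1 2.6 -21.9 1.4 -0.018 -0.875 0.046;1 2.6 -21.9 1.4 -0.018 -0.875 0.046;1 2.6 -21.9 1.4 -0.018 -0.875 0.046;1 2.6 -21.9 1.4 -0.018 -0.875 0.046;1 2.6 -21.9 1.4 -0.018 -0.875 0.046"
}}

```text
time_s: 57.4
eef_pos: [441.4, -6.4, 199.5]
ee_rot: [0.001, 1.0, 0.016, -0.002]
force: [0.8, 0.1, -0.2]
grip_width: 1.005
grip_force: 0.0
```

Run:
```python
from h import *
where();m=camera_model("wrist");im=capture("wrist").astype(int)
g=(im[...,0]>im[...,1]*2.2)&(im[...,0]>im[...,2]*2.2)&(im[...,0]>60)
n,l,s,c=cv2.connectedComponentsWithStats(g.astype(np.uint8));i=np.argmax(s[1:,4])+1;print(s[i])
cn,_=cv2.findContours((l==i).astype(np.uint8),cv2.RETR_EXTERNAL,2);W=np.array([atz(m,p[0],6)[:2] for p in max(cn,key=len)],np.float32)
b=cv2.minAreaRect(W);print("outer",b);
for lab in ["tag_mid","tag_slot"]:
    r=spot_point("wrist",lab);print(lab,[(np.round(x["xy"],1),round(x["score"],2),atz(m,x["xy"],6).round(1)) for x in r])
```

```text
t 57.4 tcp [441.4  -6.4 199.5] x [ 0.999  0.032 -0.004] z [-0.004 -0.002 -1.   ] F [ 0.8  0.1 -0.2] w 1.005 gf 0.0 j [-0.28  0.18  1.8  -0.    1.16  1.26]
[ 236   85   44  101 2348]
outer ((478.22698974609375, -6.204967498779297), (108.68109893798828, 45.622188568115234), 1.740719199180603)
tag_mid [(array([257.8, 136.1]), 0.8, array([479.8,  -7.1,   6. ]))]
tag_slot [(array([255.7, 109.1]), 0.8, array([508.2,  -3.9,   6. ]))]
```

Request:
{"op": "step_arm", "data": {
  "commands": "0.66 0.15 0.1 4 0 0 0;0.66 0.15 0.1 8 0 0 0;0.66 0.15 0.1 12 0 0 0;0.66 0.15 0.1 15 0 0 0;0.66 0.15 0.1 17 0 0 0;0.66 0.15 0.1 18 0 0 0;0.66 0.15 0.1 18.3 0 0 0;0.66 0.15 0.1 18.3 0 0 0;0.66 0.15 0.1 18.3 0 0 0",
  "newtons": 40
}}

```text
time_s: 58.3
eef_pos: [441.6, -8.7, 17.7]
ee_rot: [0.001, 1.0, 0.014, 0.001]
force: [0.4, 0.2, 0.0]
grip_width: 0.658
grip_force: 0.0
```

Request:
{"op": "step_arm", "data": {
  "commands": "0.66 0.1 -0.1 0.1 0 0 0;0.66 0.1 -0.1 0.2 0 0 0;0.66 0.1 -0.1 0.3 0 0 0;0.66 0.1 -0.1 0.3 0 0 0"
}}

```text
time_s: 58.63
eef_pos: [442.5, -7.2, 13.9]
ee_rot: [0.001, 1.0, 0.015, 0.0]
force: [-0.1, 0.7, -1.3]
grip_width: 0.66
grip_force: 0.0
```

Request:
{"op": "step_arm", "data": {
  "commands": "0.66 0 0 0.1 0 0 0;0.66 0 0 0.2 0 0 0;0.66 0 0 0.2 0 0 0"
}}

```text
time_s: 58.88
eef_pos: [442.6, -7.2, 12.7]
ee_rot: [0.001, 1.0, 0.015, 0.0]
force: [-4.7, 1.0, 16.6]
grip_width: 0.663
grip_force: 8.6
```

Request:
{"op": "step_arm", "data": {
  "commands": "0.66 0 0 -0.35 0 0 0;0.66 0 0 -0.35 0 0 0;0.4 0 0 -0.35 0 0 0;0.4 0 0 -0.35 0 0 0;0.4 0 0 -0.35 0 0 0;0.4 0 0 -0.35 0 0 0;0.4 0 0 -0.35 0 0 0;0.4 0 0 -0.35 0 0 0",
  "newtons": 50
}}

```text
time_s: 59.55
eef_pos: [442.5, -7.3, 15.6]
ee_rot: [0.001, 1.0, 0.015, 0.0]
force: [-3.2, 0.5, 11.2]
grip_width: 0.52
grip_force: 49.7
```

Request:
{"op": "step_arm", "data": {
  "commands": "0.4 0 0 -1 0 0 0;0.4 0 0 -2 0 0 0;0.4 0 0 -4 0 0 0;0.4 0 0 -7 0 0 0;0.4 0 0 -10 0 0 0;0.4 0 0 -14 0 0 0;0.4 0 0 -18 0 0 0;0.4 0 0 -22 0 0 0;0.4 0 0 -22 0 0 0"
}}

```text
time_s: 60.3
eef_pos: [444.7, -7.6, 241.9]
ee_rot: [0.002, 1.0, 0.015, 0.006]
force: [1.1, 0.1, 0.4]
grip_width: 0.516
grip_force: 51.7
```

Run:
```python
from h import *
where();held("r")
for lab in ["tag_mid","tag_slot"]:
    r=spot_point("wrist",lab);print(lab,[(np.round(x["xy"],1),round(x["score"],2),slot_in_tool(x["xy"],8).round(1)) for x in r])
go(hang(4,110,69,10)+[-30,0,50],YAW,np.radians(50))
```

```text
t 60.3 tcp [444.7  -7.6 241.9] x [0.999 0.03  0.011] z [ 0.012 -0.004 -1.   ] F [1.1 0.1 0.4] w 0.516 gf 51.7 j [-0.28  0.13  1.74 -0.    1.25  1.26]
comp [  205    75   103   212 11261]
contour [256.  180.5] [211. 102.] 90.0 tool [44.7  0.1  0. ]
contour [256.5 222.5] [63. 83.] -0.0 tool [24.1  0.3  0. ]
contour [256. 123.] [58. 66.] 0.0 tool [70.   0.1  0. ]
tag_mid [(array([257.7, 187.8]), 0.96, array([38.7,  0.9,  8. ]))]
tag_slot []
shift cm [-3.15 14.19  0.03] rot [ 0.02   0.874 -0.042] rows 3.5 7.0
```

Run:
```python
from h import *
print(slot_in_tool([256,123],9.6))
go(hang(4,110,69.5,12.6)+[-20,0,50],YAW,np.radians(50))
```

```text
[6.91546765e+01 3.59945542e-02 9.60000000e+00]
shift cm [-2.38 14.23 -0.1 ] rot [ 0.02   0.874 -0.042] rows 3.5 7.0
```

Request:
{"op": "step_arm", "data": {
  "commands": "0.4 -0.5 1.5 0 0 0.1 0;0.4 -1 3.5 0 0.01 0.2 -0.01;0.4 -1.4 5.5 0 0.01 0.3 -0.02;0.4 -1.8 7.5 0 0.01 0.42 -0.02;0.4 -2 9.5 0 0.02 0.54 -0.03;0.4 -2.2 11.5 0 0.02 0.66 -0.03;0.4 -2.4 13 0 0.02 0.78 -0.04;0.4 -2.4 14.2 -0.1 0.02 0.874 -0.042;0.4 -2.4 14.2 -0.1 0.02 0.874 -0.042;0.4 -2.4 14.2 -0.1 0.02 0.874 -0.042;0.4 -2.4 14.2 -0.1 0.02 0.874 -0.042"
}}

```text
time_s: 61.37
eef_pos: [421.5, -149.8, 234.0]
ee_rot: [-0.017, 0.906, 0.031, 0.422]
force: [-0.3, 0.6, -1.0]
grip_width: 0.517
grip_force: 51.7
```

Run:
```python
from h import *
where();held("r")
go(hang(4,80,69.5,12.6),YAW,np.radians(50))
```

```text
t 61.4 tcp [ 421.5 -149.8  234. ] x [0.642 0.043 0.765] z [ 0.763  0.057 -0.644] F [-0.3  0.6 -1. ] w 0.517 gf 51.7 j [-1.01 -0.1   2.25  1.1   0.86 -0.22]
comp [  203    74   106   214 11449]
contour [255.5 180.5] [213. 105.] 90.0 tool [44.3 -0.2  0. ]
contour [256.5 223. ] [63. 84.] 0.0 tool [23.4  0.2  0. ]
contour [256.5 123. ] [57. 66.] 0.0 tool [69.5  0.2  0. ]
shift cm [-2.43  0.19  7.74] rot [-0.     0.002 -0.004] rows 1.9 0.0
```

Request:
{"op": "step_arm", "data": {
  "commands": "0.4 -1 0.1 2 0 0 0;0.4 -2.4 0.2 4 0 0.002 -0.004;0.4 -2.4 0.2 6 0 0.002 -0.004;0.4 -2.4 0.2 7.7 0 0.002 -0.004;0.4 -2.4 0.2 7.7 0 0.002 -0.004"
}}

```text
time_s: 61.83
eef_pos: [467.1, -147.1, 166.2]
ee_rot: [-0.017, 0.906, 0.036, 0.422]
force: [0.8, -0.3, -0.6]
grip_width: 0.516
grip_force: 51.6
```

Run:
```python
from h import *
where();circ(4)
im=capture("wrist")[60:160,200:310].astype(int)
g=(im[...,0]>im[...,1]*2.2)&(im[...,0]>im[...,2]*2.2)&(im[...,0]>60)
n,l,s,c=cv2.connectedComponentsWithStats(g.astype(np.uint8))
for i in range(1,n):
    if s[i,4]>15: print(s[i]+[200,60,0,0,0],c[i]+[200,60])
r=spot_point("wrist","tagpeg");print([(np.round(x["xy"],1),round(x["score"],2)) for x in r])
go(hang(4,8,69.5,12.6),YAW,np.radians(50))
```

```text
t 61.8 tcp [ 467.1 -147.1  166.2] x [0.641 0.051 0.766] z [ 0.763  0.061 -0.643] F [ 0.8 -0.3 -0.6] w 0.516 gf 51.6 j [-0.88  0.14  2.24  1.38  0.69 -0.5 ]
tip,root [[258.5, 118.0], [258.4, 113.3]]
[[263.8 118.2  12.6]
 [252.5 118.2  10.5]]
[ 203   74  106   86 5049] [255.64349376 111.56347792]
[236 107  42  21 831] [256.6654633  116.82310469]
[(array([258., 121.]), 0.61)]
shift cm [-0.25  0.02  7.29] rot [-0.001 -0.003  0.005] rows 1.7 0.0
```

Request:
{"op": "step_arm", "data": {
  "commands": "0.4 -0.15 0.05 0 0 0 0;0.4 -0.15 0.05 1 0 0 0;0.4 -0.15 0.05 2 0 0 0;0.4 -0.2 0.05 3 0 0 0;0.4 -0.2 0.05 4 0 0 0;0.4 -0.2 0.05 5 0 0 0;0.4 -0.2 0.05 5.5 0 0 0;0.4 -0.2 0.05 6 0 0 0;0.4 -0.2 0.05 6.5 0 0 0;0.4 -0.2 0.05 7.2 0 0 0;0.4 -0.2 0.05 7.2 0 0 0"
}}

```text
time_s: 62.9
eef_pos: [520.6, -145.0, 120.5]
ee_rot: [-0.015, 0.905, 0.036, 0.424]
force: [0.2, 0.3, -0.6]
grip_width: 0.514
grip_force: 51.6
```

Run:
```python
from h import *
where();held("r");circ(4)
im=capture("wrist")[92:154,230:284].astype(int)
g=(im[...,0]>im[...,1]*2.2)&(im[...,0]>im[...,2]*2.2)&(im[...,0]>60)
n,l,s,c=cv2.connectedComponentsWithStats(g.astype(np.uint8))
for i in range(1,n):
    if s[i,4]>15: print(s[i]+[230,92,0,0,0],c[i]+[230,92])
```

```text
t 62.9 tcp [ 520.6 -145.   120.5] x [0.638 0.052 0.768] z [ 0.766  0.057 -0.64 ] F [ 0.2  0.3 -0.6] w 0.514 gf 51.6 j [-0.76  0.34  2.16  1.63  0.6  -0.68]
comp [  203    74   106   214 13075]
contour [255.5 180.5] [213. 105.] 90.0 tool [44.3 -0.2  0. ]
contour [256.5 223. ] [63. 84.] 0.0 tool [23.4  0.2 -0. ]
contour [256.5 134. ] [55. 44.] -0.0 tool [64.9  0.2  0. ]
contour [256.5 100.5] [21. 59.] 90.0 tool [78.7  0.2  0. ]
tip,root [[254.2, 130.9], [255.0, 120.3]]
[[253.2 122.2   7.6]
 [268.5 126.5  13.4]
 [244.5 131.5  16. ]]
[ 230  110   54   33 1582] [255.72692794 124.488622  ]
```

Request:
{"op": "step_arm", "data": {
  "commands": "0.4 0 0 0.3 0 0 0;0.4 0 0 0.3 0 0 0;0.66 0 0 0.3 0 0 0;0.66 0 0 0.3 0 0 0;0.66 0 0 0.3 0 0 0;0.66 0 0 0.3 0 0 0;0.66 0 0 0.3 0 0 0;0.66 0 0 -1 0 0 0;0.66 0 0 -2 0 0 0;0.66 0 0 -4 0 0 0;0.66 0 0 -6 0 0 0;0.66 0 0 -8 0 0 0;0.66 0 0 -10 0 0 0;0.66 0 0 -13 0 0 0;0.66 0 0 -15 0 0 0;0.66 0 0 -15 0 0 0"
}}

```text
time_s: 64.38
eef_pos: [404.3, -154.3, 219.0]
ee_rot: [-0.013, 0.905, 0.036, 0.425]
force: [0.3, -0.5, -0.4]
grip_width: 0.662
grip_force: 0.0
```

Run:
```python
from h import *
where()
w=capture("wrist")[:,:,::-1];a=capture("scene")[180:310,110:280,::-1];b=capture("side")[260:350,170:290,::-1]
cv2.imwrite("pics/w18.png",np.vstack([np.hstack([cv2.resize(a,(390,290)),cv2.resize(b,(390,290))]),np.hstack([cv2.resize(w,(390,290)),cv2.resize(capture("side")[60:210,200:400,::-1],(390,290))])]))
```

```text
t 64.4 tcp [ 404.3 -154.3  219. ] x [0.637 0.054 0.769] z [ 0.767  0.053 -0.639] F [ 0.3 -0.5 -0.4] w 0.662 gf 0.0 j [-1.08 -0.1   2.31  1.13  0.89 -0.33]
```

View pics/w18.png

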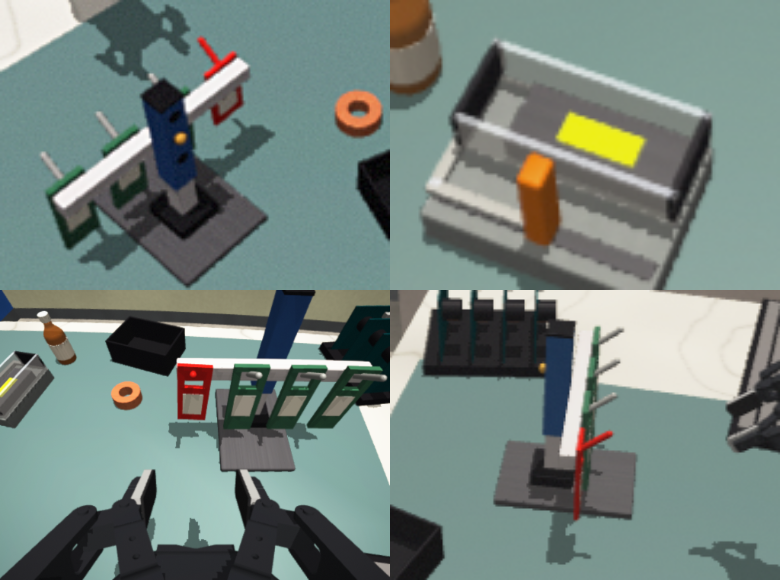

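Three bars and the red tag hang upright on their pegs, the button is out at the second hole, and the follower lies flat in the magazine. The gripper is clear of everything.

```bash
python3 -c "
from rig import *
print(finish_job())"
```

```text
the job is handed in; nothing more can be done
None
```

I handed the job in at about 64 s. In the last pictures the sleeve is locked at its second hole, all three green bars and the red tag hang on their own pegs, and the follower weight lies flat in the magazine. The judge returned no verdict.

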